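Roll the red-capped sample tube onto the line of the alignment mat

ROBOT

A 7-joint arm with a two-finger parallel gripper is mounted at the origin on a cart in front of the work surface, level with it; the furniture and walls round the work are solid. World frame = base frame: x ahead of the robot, y to its left, z up, the work surface at z = 0. Lengths are in m, angles in rad, forces in N, time in s.
With the tool pointing down it reaches from about 0.4 to 0.875 m from the base axis. Payload 6.5 kg.
Tool frame: the origin (TCP) lies at the very end of the fingers, on their centre line; the grasp point (between the pads) lies behind it (bot.hold_point_z is the x of the grasp point in the tool frame, in m); x points along the fingers, y is the direction in which the jaws open and shut, and the axes are right-handed (so a half turn about x gives the same grasp; the last joint's range is limited). The gripper opens to 85 mm and grips with 20 to 120 N. Pads are 22 mm wide; open, the fingers measure 114 mm over their backs; the gripper's body (76 mm by 85 mm) begins 54 mm behind the grasp point. The pads swing forward as they close: fully open they stand 13 mm farther back than shut.
Start: joints at [1.05, 0.536, -0.004, 1.538, 0.003, 1.067, -0.071], TCP at [0.286, -0.584, 0.21] pointing down, gripper open.
Joint ranges: [-2.7, 2.7], [-0.37, 2.16], [-1.27, 1.26], [0.24, 2.4], [-1.31, 4.45], [0.19, 1.91], [-2.76, 2.76]. Speed limits (rad/s): [2.39, 2.39, 3.14, 3.14, 3.14, 3.14, 3.14].

INTERFACE

Orientations are given as a rotation vector (axis times angle).
In Python, from station import sensors, eyes, order, bot gives the robot as it stands. The module is installed in compiled form; this text tells all that it offers.
- The arm moves only by the shell command python3 -m crank 'ROWS' [OPENING] [FORCE]. ROWS is JSON, a list of rows, each an object with "delta_pos": the shift along the world's x, y, z in mm, a list of three; "twist": the turn about the world's z in degrees. A call has exactly 5 rows; each row shifts and turns the commanded pose from where the row before left it; what a row does not reach is not made up. A row lasts 1/10 s, in which the tool goes at most 50 mm and 8.59 degrees, less where a joint would pass 70% of its speed; a pose out of reach is approached as far as the arm can. A call is refused whole if a number of a shift passes 50 or a number of a turn 8.59, either way. A call with a gripper value outside its range is refused whole. OPENING is the opening in per cent of the stroke, from 0 (shut) to 100 (fully open), set as the call begins (- or left out, the last holds). The fingers move at their own pace and stop on an object; FORCE is the grip in N (left out, the last holds). Time passes only in rows, so rows that do not move let the fingers close, or fill a call up. It gives the time, the measured TCP pose, the force and the opening at its end, in the units of the state.
- sensors.sense(): the state, without advancing time (a new reading comes with each control period).
- eyes.get_image(name): name is "scene" or "top"; returns (picture, depth): 480x640x3 uint8, red, green, blue; 480x640 float32, m along the optical axis (not along the pixel's ray), 0 where there is no reading.
- eyes.get_calibration(name): a dict with "vfov" (degrees; the focal length in pixels is half the picture's height over the tangent of half this angle, whatever the lens; pixels are square), "cx", "cy" (the principal point, pixels), "R" (3x3) and "t" (3): a world point X has camera coordinates R X + t. Camera axes: x right, y down, z forward; pixel columns grow to the right and rows downward; lengths in m; the calibration is good to about 2 mm. A picture is of the moment at which its call begins. get_calibration takes no time and is no camera call.
- order.job_done(): hands the job in, once; it reports no verdict.
The state is a dict: "t": time; "q": joint angles; "joint_vel": joint speeds; "joint_efforts": joint torques, N m; "tool_pos": TCP position; "tool_rot": TCP orientation; "force": force on the tool from outside, world axes, zero at the start; "wrist_torque": the same for the moment, N m; "width": finger opening in m.
Only numpy, scipy, OpenCV 4.12 (cv2) and the standard library are available. Lean on these libraries where they do the work, as an engineer would, in place of code of your own. Each camera call takes 0.05 s, during which the arm holds its last target.

TASK

Two capped sample tubes lie on the grey mat, one on each side of its orange line. Push the top of the red-capped tube sideways with the fingertips so that it rolls across the mat onto the orange line, and leave it lying there at rest along the line, the line running under it from foot to cap. Do not pick it up, and leave the white-capped tube, the beaker and the petri dish where they are.

Things in the scene. Friction and masses are not known exactly. Their poses are not given: they have to be found in the camera images.
- line_mid (a point): middle of the orange line printed on a flat grey mat (200 x 270 mm, 3 mm thick, fixed to the bench); the point lies on the mat's upper face. The line is 170 mm long and 4 mm wide, with a 30 mm cross bar at each end. x runs along the line, y across it (the way to roll), z up
- red_tube: round sample tube with a red screw cap, lying on the mat 60 to 85 mm to one side of the line (the side varies), at most 5 degrees askew; 98 mm long, about 20 g, body 16.6 mm and cap 17.6 mm in diameter (cap 18 mm long). Origin: centre of its foot; z runs from foot to cap; x, y turn as it rolls (x is down at the start). It rolls square to its axis, nearly keeps its heading, does not coast
- red_tube_foot (a point): point on the red-capped tube's axis, 4 mm inside its foot; about 8.5 mm above the mat
- red_tube_mid (a point): centre of the red-capped tube, on its axis half-way along it; the top of the tube is 8.3 mm above this point, the mat as far below it
- red_tube_cap (a point): point on the red-capped tube's axis, 4 mm inside its cap end
- white_tube_mid (a point): centre of a like tube with a white cap, lying on the mat 60 to 85 mm from the line on the other side; loose, to be left alone
- cup: small white plastic beaker, 44 mm in diameter, 59 mm high, standing loose on the bench beyond the mat; origin at the centre of its underside; to be left alone
- dish: closed petri dish, 60 mm in diameter, 15 mm high, lying loose on the bench beyond the mat; origin at the centre of its underside; to be left alone
There are look-alikes about, which are no part of the job. Leave any brown, pink or yellow look-alike of the red_tube alone.

How it is judged:
By the outcome, as a careful person would: the job done as asked, in the order asked, and still so for the second after the job is handed in, with the robot touching nothing.
It also fails if it takes over 58 s, if anything falls off the work surface, if the arm or the gripper's body presses on something with over 40 N, if the wrist force passes 120 N, or if a joint passes its speed limit or range.

## Working session

There is one attempt and no reset: what is moved stays moved. The work goes in short steps, Python scripts to look and compute and a shell command to move; the robot and the scene stay as the last step left them, time stands still between calls to the robot, and variables do not carry over. Pictures are saved under pics/ and viewed, and the job is handed in when it is done.

```bash
mkdir -p pics; python3 - <<'E'
from station import sensors, eyes, order, bot
import cv2,numpy as np
s=sensors.sense();print({k:np.round(v,3).tolist() for k,v in s.items()},bot.hold_point_z)
for n in("scene","top"):
    im,d=eyes.get_image(n);cv2.imwrite(f"pics/{n}0.png",im[:,:,::-1]);np.savez(f"{n}0.npz",im=im,d=d)
    c=eyes.get_calibration(n);print(n,c)
E
```

```text
{'t': 0.0, 'q': [1.05, 0.537, -0.004, 1.539, 0.003, 1.067, -0.071], 'joint_vel': [-0.001, 0.002, -0.0, 0.001, 0.001, 0.0, 0.001], 'joint_efforts': [-0.001, -58.342, 1.048, -25.91, 0.012, 0.009, 0.0], 'tool_pos': [0.285, -0.583, 0.209], 'tool_rot': [1.969, 0.457, -1.97], 'force': [0.892, 0.192, -0.516], 'wrist_torque': [0.036, 0.021, -0.025], 'width': 0.085} -0.0187
scene {'vfov': 42.051880893864556, 'cx': 321.7625044344211, 'cy': 239.12370853974448, 'R': array([[-0.64269889, -0.76611346,  0.00288066],
       [-0.3964359 ,  0.32935113, -0.85695181],
       [ 0.65557357, -0.55190398, -0.51538849]]), 't': array([0.45758625, 0.27610414, 0.8400524 ])}
top {'vfov': 42.81903797696944, 'cx': 319.4175264766139, 'cy': 244.8890343711161, 'R': array([[-0.00941265, -0.99974874, -0.02034369],
       [-0.98085734,  0.01318817, -0.19428061],
       [ 0.19450009,  0.01812557, -0.98073502]]), 't': array([0.08101312, 0.62122983, 1.14191735])}
```

View pics/top0.png

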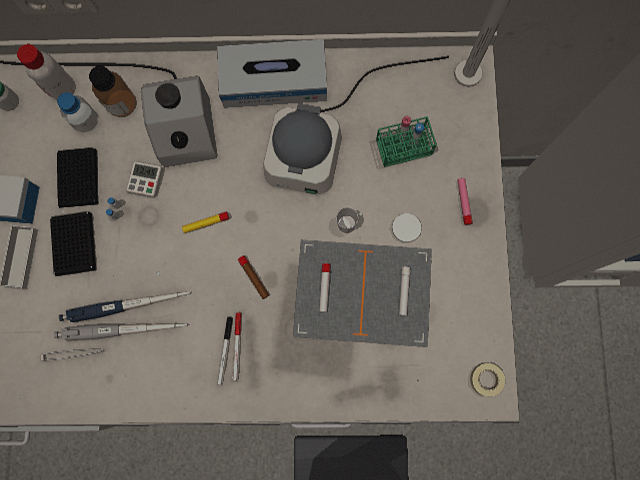

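View pics/scene0.png

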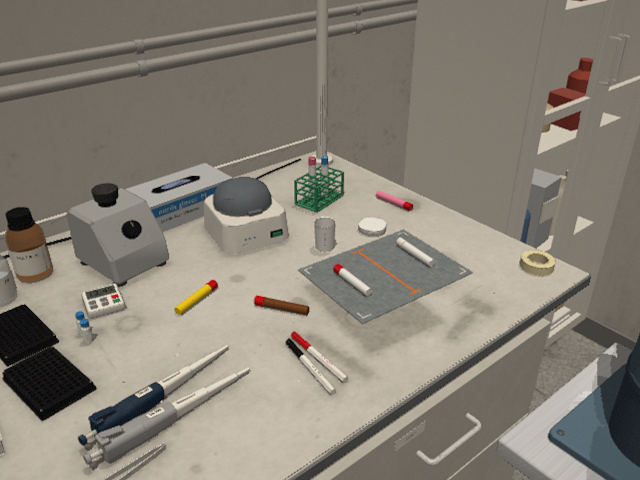

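```bash
cat > h.py <<'E'
import numpy as np,cv2
from station import eyes
def cast(n,uv,z):
    c=eyes.get_calibration(n);f=240/np.tan(np.radians(c["vfov"]/2))
    R=np.array(c["R"]);t=np.array(c["t"]);o=-R.T@t
    uv=np.atleast_2d(uv).astype(float)
    d=np.c_[(uv[:,0]-c["cx"])/f,(uv[:,1]-c["cy"])/f,np.ones(len(uv))]@R
    return o+d*((z-o[2])/d[:,2])[:,None]
def masks(im):
    h=cv2.cvtColor(im,cv2.COLOR_RGB2HSV);H,S,V=[h[...,i].astype(int) for i in range(3)]
    return dict(orange=(H>=7)&(H<=18)&(S>130)&(V>120),red=((H<6)|(H>172))&(S>130)&(V>60),white=(S<50)&(V>145))
def comp(m,box):
    x0,y0,x1,y1=box;k=np.zeros(m.shape,np.uint8);k[y0:y1,x0:x1]=m[y0:y1,x0:x1]
    n,l,st,c=cv2.connectedComponentsWithStats(k,connectivity=8)
    i=1+np.argmax(st[1:,4]);v,u=np.nonzero(l==i);return np.c_[u,v]
def axis(P):
    m=P.mean(0);w,V=np.linalg.eigh(np.cov((P-m).T));a=V[:,1]
    if a[0]<0:a=-a
    s=(P-m)@a; mid=m+a*(s.min()+s.max())/2
    return mid,a,np.ptp(s),np.ptp((P-m)@np.array([-a[1],a[0]])),np.degrees(np.arctan2(a[1],a[0]))
def report(n,im,bl,br,bw):
    M=masks(im)
    for nm,m,b,z in(("line",M["orange"],bl,.003),("red",M["red"]|M["white"],br,.0113),("white",M["white"],bw,.0113)):
        p=comp(m,b);P=cast(n,p,z)[:,:2]
        r=axis(P);print(n,nm,len(p),"px",p.min(0),p.max(0),"mid",r[0].round(4),"cen",P.mean(0).round(4),"len",r[2].round(4),"wid",r[3].round(4),"ang",r[4].round(2))
E
python3 - <<'E'
from h import *
a=np.load("top0.npz");b=np.load("scene0.npz")
report("top",a["im"],(345,245,380,340),(312,258,340,318),(390,260,420,322))
report("scene",b["im"],(350,243,425,300),(328,258,375,300),(388,232,440,270))
for n,x in(("top",a),("scene",b)):
    p={"top":(325,290),"scene":(354,281)}[n];print(x["d"][p[1],p[0]])
im=a["im"][230:360,280:445,::-1];cv2.imwrite("pics/crop0.png",cv2.resize(im,None,fx=4.5,fy=4.5,interpolation=cv2.INTER_CUBIC))
E
```

```text
top line 221 px [353 250] [372 335] mid [ 0.5355 -0.0118] cen [ 0.5346 -0.0117] len 0.1734 wid 0.0288 ang -4.66
top red 285 px [320 263] [329 310] mid [0.5465 0.0664] cen [0.5482 0.0662] len 0.0964 wid 0.0153 ang -4.88
top white 265 px [400 267] [408 314] mid [ 0.5366 -0.095 ] cen [ 0.536 -0.095] len 0.0959 wid 0.0114 ang -6.04
scene line 139 px [352 249] [421 294] mid [ 0.534  -0.0078] cen [ 0.5292 -0.0075] len 0.1727 wid 0.0274 ang -4.52
scene red 312 px [333 264] [369 293] mid [0.548  0.0673] cen [0.5486 0.0672] len 0.1056 wid 0.0226 ang -4.75
scene white 326 px [409 232] [439 251] mid [ 0.546  -0.1498] cen [ 0.5515 -0.1511] len 0.089 wid 0.0569 ang -13.3
1.2284509
1.1370875
```

View pics/crop0.png

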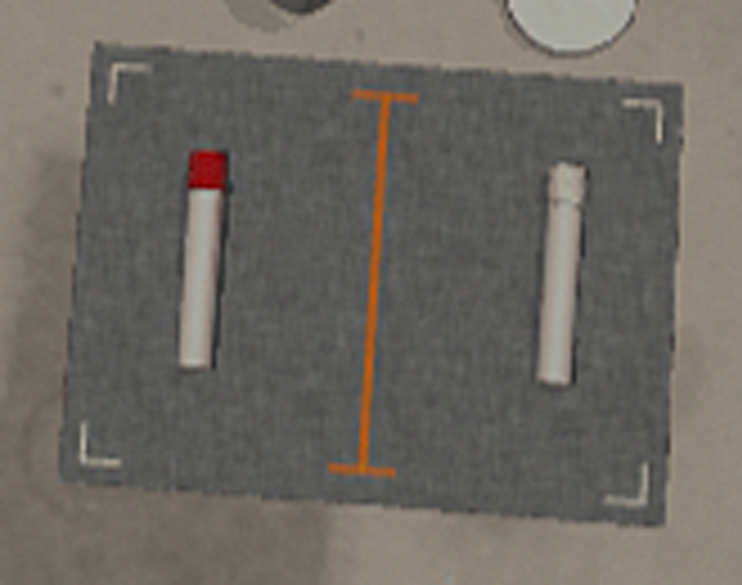

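```bash
cat >> h.py <<'E'
def tool():
    from station import sensors
    s=sensors.sense();R=cv2.Rodrigues(np.array(s["tool_rot"],float))[0]
    print("t",round(s["t"],2),"tcp",(np.array(s["tool_pos"])*1e3).round(1),"yaw of tool y",np.degrees(np.arctan2(R[1,1],R[0,1])).round(2),"x-axis",R[:,0].round(3),"F",np.round(s["force"],2),"w",round(s["width"],4),"q7",np.round(s["q"][6],2))
E
python3 - <<'E'
from h import *
tool()
a=np.load("top0.npz");M=masks(a["im"])
# red tube cross-section centre lines via rows; line rows
r=comp(M["red"]|M["white"],(312,258,340,318));l=comp(M["orange"],(345,245,380,340))
def fit(p,z):
    v=np.unique(p[:,1]);c=np.array([[p[p[:,1]==k,0].mean(),k] for k in v if np.ptp(p[p[:,1]==k,0])<12])
    P=cast("top",c,z)[:,:2];k=np.polyfit(P[:,0],P[:,1],1);print("angle",np.degrees(np.arctan(k[0])).round(2),"y at .54",np.polyval(k,.54).round(4),"x range",P[:,0].min().round(4),P[:,0].max().round(4))
fit(r,.0113);fit(l,.003)
E
```

```text
t 0.1 tcp [ 285.3 -583.4  209.1] yaw of tool y -63.94 x-axis [-0.001  0.001 -1.   ] F [-0.21  0.48  0.14] w 0.0851 q7 -0.07
angle -4.77 y at .54 0.0669 x range 0.4988 0.5943
angle -4.73 y at .54 -0.0123 x range 0.4486 0.6219
```

```bash
python3 -m crank '[{"delta_pos":[17,43,0],"twist":0},{"delta_pos":[17,43,0],"twist":0},{"delta_pos":[17,43,0],"twist":0},{"delta_pos":[17,43,0],"twist":0},{"delta_pos":[17,43,0],"twist":0}]' 40 20
```

```text
t: 0.6
tool_pos: [0.3707, -0.367, 0.2096]
tool_rot: [1.969, 0.456, -1.969]
force: [1.3, -0.1, 0.2]
width: 0.0344
```

```bash
python3 -m crank '[{"delta_pos":[17,44,0],"twist":5.9},{"delta_pos":[17,44,0],"twist":5.9},{"delta_pos":[17,44,0],"twist":5.9},{"delta_pos":[17,44,0],"twist":5.9},{"delta_pos":[17,44,0],"twist":5.9}]'
python3 -m crank '[{"delta_pos":[17,44,0],"twist":5.9},{"delta_pos":[17,44,0],"twist":5.9},{"delta_pos":[17,44,0],"twist":5.9},{"delta_pos":[17,44,0],"twist":5.9},{"delta_pos":[0,0,0],"twist":5.9}]'
python3 -c "from h import *;tool()"
```

```text
t: 1.1
tool_pos: [0.4556, -0.1471, 0.2098]
tool_rot: [1.634, 0.865, -1.634]
force: [1.1, -0.1, 0.1]
width: 0.0343
t: 1.6
tool_pos: [0.5248, 0.0353, 0.2102]
tool_rot: [1.266, 1.177, -1.259]
force: [-0.2, -0.3, 0.1]
width: 0.0339
t 1.6 tcp [524.8  35.3 210.2] yaw of tool y -4.13 x-axis [ 0.002  0.005 -1.   ] F [-0.24 -0.25  0.07] w 0.0339 q7 -0.4
```

```bash
python3 -m crank '[{"delta_pos":[7,20,0],"twist":-0.6},{"delta_pos":[7,20,-40],"twist":0},{"delta_pos":[0,0,-50],"twist":0},{"delta_pos":[0,0,-50],"twist":0},{"delta_pos":[0,0,-20],"twist":0}]'
python3 - <<'E'
from h import *
tool()
for n in("scene","top"):
    im,d=eyes.get_image(n)
    c=im[220:330,280:460] if n=="scene" else im[230:360,280:445]
    cv2.imwrite(f"pics/{n}1.png",cv2.resize(c[:,:,::-1],None,fx=4.4,fy=4.4,interpolation=cv2.INTER_CUBIC))
E
```

```text
t: 2.1
tool_pos: [0.5339, 0.0665, 0.0453]
tool_rot: [1.275, 1.166, -1.286]
force: [0.7, 0.5, 0.4]
width: 0.0341
t 2.1 tcp [533.9  66.5  45.3] yaw of tool y -5.5 x-axis [-0.007 -0.001 -1.   ] F [0.75 0.5  0.43] w 0.0341 q7 -0.61
```

View pics/scene1.png

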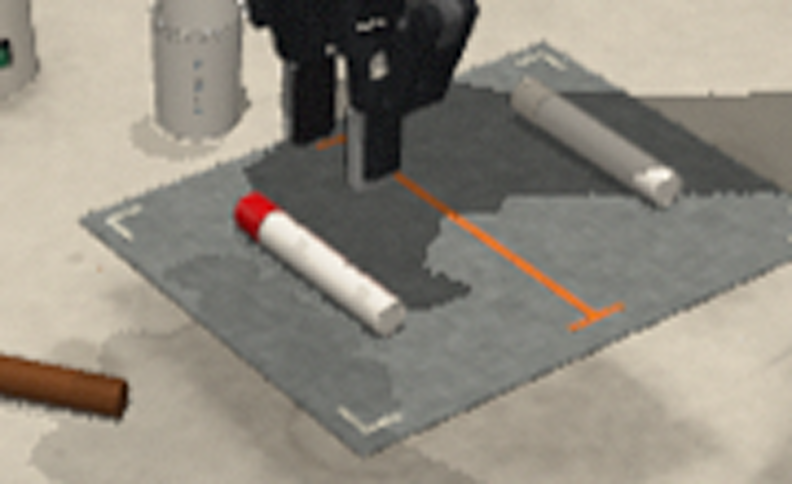

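View pics/top1.png

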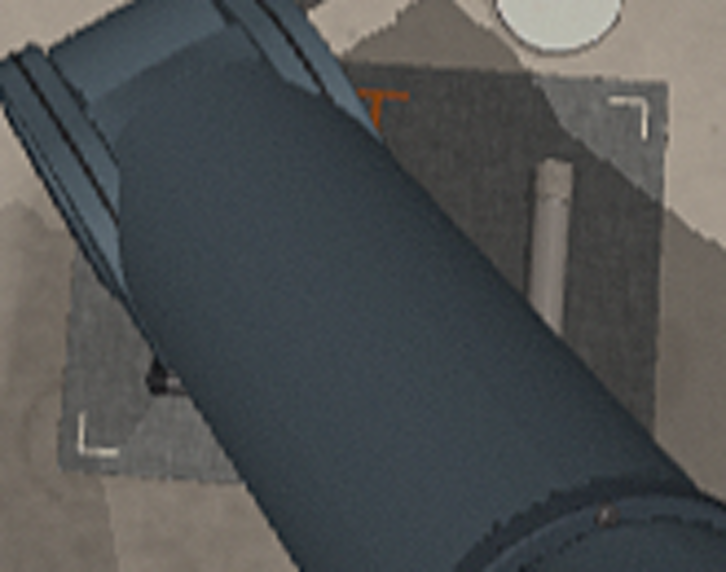

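```bash
python3 -m crank '[{"delta_pos":[4,8,0],"twist":0.6},{"delta_pos":[0,0,-10],"twist":0},{"delta_pos":[0,0,-5],"twist":0},{"delta_pos":[0,0,0],"twist":0},{"delta_pos":[0,0,0],"twist":0}]'
python3 - <<'E'
from h import *
tool()
for n in("scene",):
    im,d=eyes.get_image(n)
    c=im[220:330,280:460]
    cv2.imwrite(f"pics/{n}2.png",cv2.resize(c[:,:,::-1],None,fx=4.4,fy=4.4,interpolation=cv2.INTER_CUBIC))
E
```

```text
t: 2.7
tool_pos: [0.5417, 0.0749, 0.0352]
tool_rot: [1.273, 1.167, -1.272]
force: [0.2, -1.1, 0.8]
width: 0.0341
t 2.7 tcp [541.7  74.9  35.2] yaw of tool y -4.96 x-axis [ 0. -0. -1.] F [ 0.22 -1.1   0.84] w 0.0341 q7 -0.62
```

View pics/scene2.png

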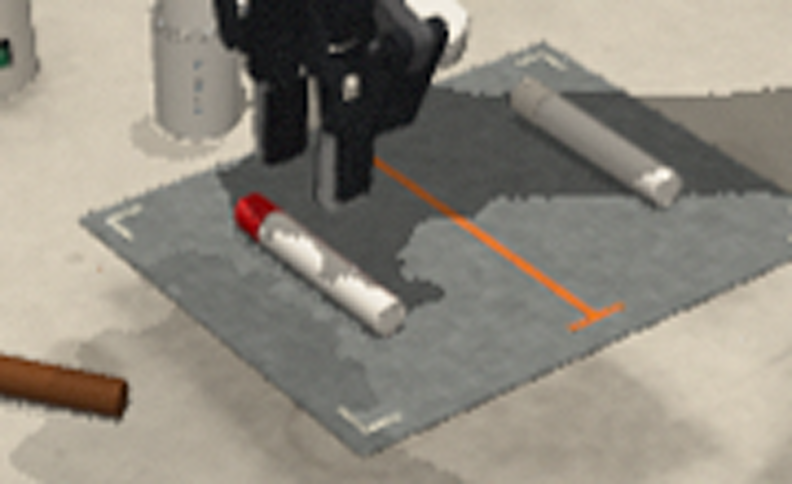

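```bash
python3 -c "
from h import *
for z in(.0352,.04,.045): print(cast('scene',[[280+315/4.4,220+198/4.4],[280+335/4.4,220+208/4.4],[280+372/4.4,220+192/4.4],[280+262/4.4,220+150/4.4],[280+278/4.4,220+165/4.4]],z)[:,:2].round(4).tolist())"
```

```text
[[0.5522, 0.0625], [0.5413, 0.0612], [0.5402, 0.041], [0.5945, 0.0548], [0.5811, 0.0574]]
[[0.5469, 0.0675], [0.536, 0.0662], [0.535, 0.0462], [0.5888, 0.0599], [0.5756, 0.0625]]
[[0.5413, 0.0728], [0.5306, 0.0715], [0.5296, 0.0516], [0.583, 0.0651], [0.5699, 0.0677]]
```

```bash
cat >> h.py <<'E'
def cloud(n,d):
    c=eyes.get_calibration(n);f=240/np.tan(np.radians(c["vfov"]/2))
    v,u=np.mgrid[:480,:640];C=np.dstack([(u-c["cx"])/f*d,(v-c["cy"])/f*d,d])-np.array(c["t"])
    return C@np.array(c["R"])
E
python3 - <<'E'
from h import *
im,d=eyes.get_image("scene");P=cloud("scene",d)
X=P.reshape(-1,3);k=(d.ravel()>0)&(abs(X[:,0]-.541)<.06)&(abs(X[:,1]-.075)<.025)&(X[:,2]>.027)&(X[:,2]<.09)
Y=X[k];print(len(Y))
for a in np.arange(.027,.09,.004):
    q=Y[(Y[:,2]>=a)&(Y[:,2]<a+.004)]
    if len(q):print(round(a,3),len(q),q.min(0).round(3),q.max(0).round(3))
# check heights: tube top and mat
for u,v in((352,279),(345,272),(400,300),(330,290)):print(P[v,u].round(4))
E
```

```text
370
0.055 21 [0.516 0.068 0.056] [0.564 0.088 0.059]
0.059 34 [0.514 0.065 0.059] [0.564 0.092 0.063]
0.063 42 [0.51  0.065 0.063] [0.564 0.09  0.067]
0.067 44 [0.509 0.064 0.067] [0.572 0.092 0.071]
0.071 49 [0.508 0.066 0.071] [0.575 0.091 0.075]
0.075 49 [0.508 0.066 0.075] [0.573 0.089 0.079]
0.079 54 [0.509 0.066 0.079] [0.576 0.09  0.083]
0.083 43 [0.509 0.067 0.083] [0.572 0.092 0.087]
0.087 34 [0.508 0.066 0.087] [0.565 0.092 0.09 ]
[0.537  0.0747 0.0173]
[0.5621 0.0694 0.0175]
[0.447  0.0411 0.0051]
[ 0.5576  0.1098 -0.0025]
```

```bash
python3 -m crank '[{"delta_pos":[-2,-1,-6],"twist":0},{"delta_pos":[0,0,-6],"twist":0},{"delta_pos":[0,0,0],"twist":0},{"delta_pos":[0,0,0],"twist":0},{"delta_pos":[0,0,0],"twist":0}]'
python3 - <<'E'
from h import *
tool()
im,d=eyes.get_image("scene");P=cloud("scene",d)
X=P.reshape(-1,3);k=(d.ravel()>0)&(abs(X[:,0]-.541)<.06)&(abs(X[:,1]-.075)<.025)&(X[:,2]>.024)&(X[:,2]<.06)
Y=X[k]
for a in np.arange(.024,.06,.003):
    q=Y[(Y[:,2]>=a)&(Y[:,2]<a+.003)]
    if len(q):print(round(a,3),len(q),q.min(0).round(3),q.max(0).round(3))
c=im[220:330,280:460]
cv2.imwrite(f"pics/scene3.png",cv2.resize(c[:,:,::-1],None,fx=4.4,fy=4.4,interpolation=cv2.INTER_CUBIC))
E
```

```text
t: 3.3
tool_pos: [0.5396, 0.0742, 0.0229]
tool_rot: [1.272, 1.167, -1.272]
force: [0.1, -0.3, -0.6]
width: 0.0338
t 3.3 tcp [539.6  74.2  22.9] yaw of tool y -4.94 x-axis [ 0.  0. -1.] F [ 0.08 -0.27 -0.56] w 0.0338 q7 -0.63
0.042 11 [0.514 0.07  0.042] [0.559 0.088 0.045]
0.045 21 [0.514 0.065 0.045] [0.562 0.089 0.048]
0.048 24 [0.512 0.063 0.048] [0.563 0.09  0.051]
0.051 32 [0.508 0.063 0.051] [0.558 0.09  0.054]
0.054 35 [0.508 0.067 0.054] [0.572 0.089 0.057]
0.057 39 [0.506 0.066 0.057] [0.573 0.091 0.06 ]
```

View pics/scene3.png

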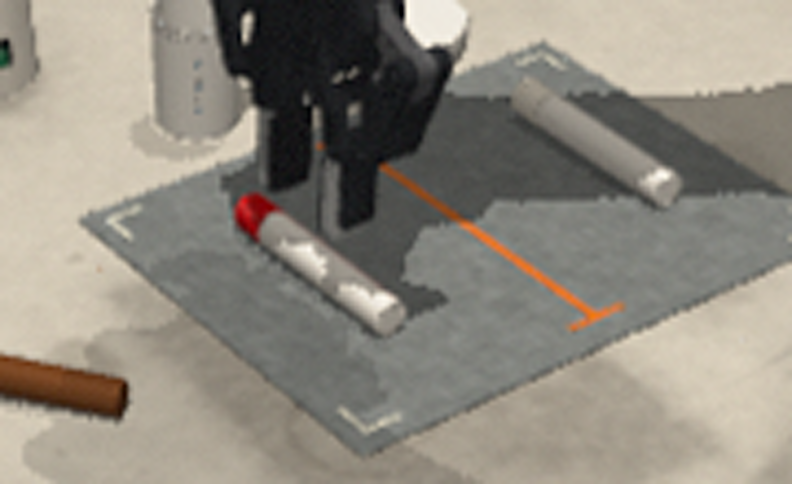

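```bash
python3 -m crank '[{"delta_pos":[0,0,-1],"twist":0},{"delta_pos":[0,0,-1],"twist":0},{"delta_pos":[0,0,-1],"twist":0},{"delta_pos":[0,0,-1],"twist":0},{"delta_pos":[0,0,0],"twist":0}]'
python3 -m crank '[{"delta_pos":[0,0,-1],"twist":0},{"delta_pos":[0,0,-1],"twist":0},{"delta_pos":[0,0,-1],"twist":0},{"delta_pos":[0,0,-1],"twist":0},{"delta_pos":[0,0,0],"twist":0}]'
```

```text
t: 3.85
tool_pos: [0.5394, 0.0741, 0.0187]
tool_rot: [1.272, 1.167, -1.273]
force: [-0.2, -0.2, -0.6]
width: 0.0343
t: 4.35
tool_pos: [0.5394, 0.074, 0.0147]
tool_rot: [1.272, 1.167, -1.273]
force: [-0.1, -0.0, -0.1]
width: 0.0342
```

```bash
python3 -m crank '[{"delta_pos":[0,0,-2],"twist":0},{"delta_pos":[0,0,-2],"twist":0},{"delta_pos":[0,0,-1],"twist":0},{"delta_pos":[0,0,0],"twist":0},{"delta_pos":[0,0,0],"twist":0}]'
python3 - <<'E'
from h import *
tool()
im,d=eyes.get_image("scene");P=cloud("scene",d)
X=P.reshape(-1,3);k=(d.ravel()>0)&(abs(X[:,0]-.541)<.06)&(abs(X[:,1]-.075)<.025)&(X[:,2]>.022)&(X[:,2]<.05)
Y=X[k]
for a in np.arange(.021,.05,.003):
    q=Y[(Y[:,2]>=a)&(Y[:,2]<a+.003)]
    if len(q):print(round(a,3),len(q),q.min(0).round(3),q.max(0).round(3))
c=im[220:330,280:460]
cv2.imwrite(f"pics/scene4.png",cv2.resize(c[:,:,::-1],None,fx=4.4,fy=4.4,interpolation=cv2.INTER_CUBIC))
E
```

```text
t: 4.85
tool_pos: [0.5395, 0.0741, 0.0098]
tool_rot: [1.272, 1.167, -1.272]
force: [0.3, -0.2, 0.5]
width: 0.0343
t 4.85 tcp [539.5  74.1   9.8] yaw of tool y -4.94 x-axis [-0. -0. -1.] F [ 0.35 -0.22  0.5 ] w 0.0343 q7 -0.64
0.027 1 [0.518 0.083 0.029] [0.518 0.083 0.029]
0.03 14 [0.513 0.064 0.03 ] [0.557 0.087 0.033]
0.033 19 [0.515 0.067 0.033] [0.56  0.088 0.036]
0.036 31 [0.509 0.068 0.036] [0.56  0.092 0.039]
0.039 29 [0.508 0.063 0.039] [0.571 0.09  0.042]
0.042 37 [0.508 0.064 0.042] [0.572 0.091 0.045]
0.045 40 [0.507 0.063 0.045] [0.569 0.091 0.048]
0.048 26 [0.508 0.064 0.048] [0.57 0.09 0.05]
```

View pics/scene4.png

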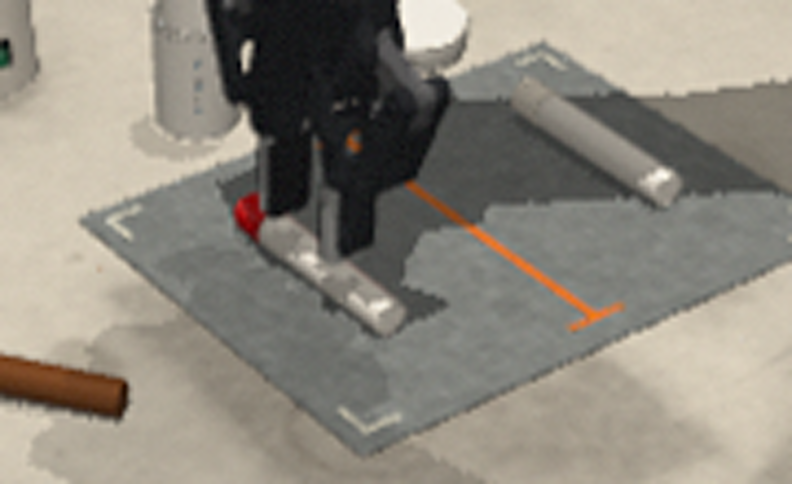

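```bash
python3 -m crank '[{"delta_pos":[0,0,-1],"twist":0},{"delta_pos":[0,0,-1],"twist":0},{"delta_pos":[0,0,-1],"twist":0},{"delta_pos":[0,0,-1],"twist":0},{"delta_pos":[0,0,0],"twist":0}]'
python3 -m crank '[{"delta_pos":[0,0,-1],"twist":0},{"delta_pos":[0,0,0],"twist":0},{"delta_pos":[0,0,-1],"twist":0},{"delta_pos":[0,0,0],"twist":0},{"delta_pos":[0,0,0],"twist":0}]'
```

```text
t: 5.4
tool_pos: [0.5394, 0.0741, 0.0057]
tool_rot: [1.272, 1.167, -1.273]
force: [-0.9, 0.5, -0.4]
width: 0.0344
t: 5.9
tool_pos: [0.5395, 0.0741, 0.0039]
tool_rot: [1.272, 1.167, -1.272]
force: [0.1, 0.0, 0.1]
width: 0.0343
```

```bash
python3 -m crank '[{"delta_pos":[0,0,-1],"twist":0},{"delta_pos":[0,0,0],"twist":0},{"delta_pos":[0,0,-0.5],"twist":0},{"delta_pos":[0,0,0],"twist":0},{"delta_pos":[0,0,0],"twist":0}]'
python3 - <<'E'
from h import *
tool()
im,d=eyes.get_image("scene");P=cloud("scene",d)
X=P.reshape(-1,3);k=(d.ravel()>0)&(abs(X[:,0]-.541)<.06)&(abs(X[:,1]-.075)<.025)&(X[:,2]>.015)&(X[:,2]<.05)
c=im[235:295,320:400]
cv2.imwrite(f"pics/scene5.png",cv2.resize(c[:,:,::-1],None,fx=9,fy=9,interpolation=cv2.INTER_CUBIC))
E
```

```text
t: 6.4
tool_pos: [0.5395, 0.0741, 0.0024]
tool_rot: [1.272, 1.167, -1.272]
force: [0.5, 0.1, 0.6]
width: 0.0343
t 6.4 tcp [539.5  74.1   2.4] yaw of tool y -4.94 x-axis [ 0. -0. -1.] F [0.48 0.15 0.55] w 0.0343 q7 -0.65
```

View pics/scene5.png

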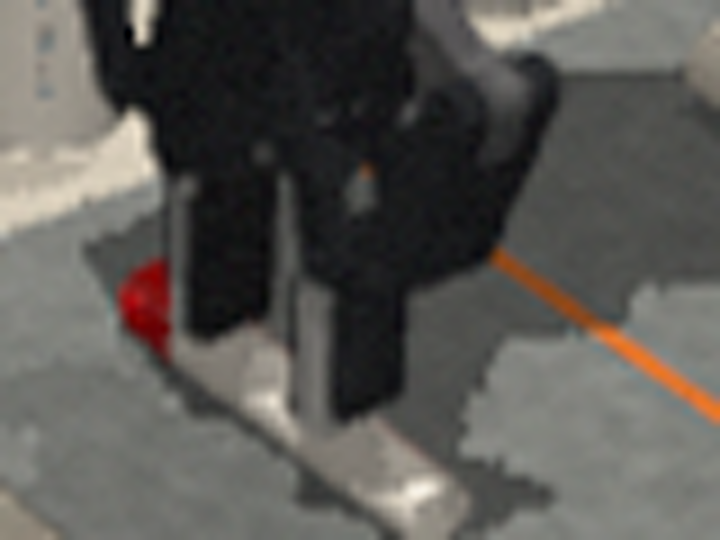

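```bash
python3 -m crank '[{"delta_pos":[0,0,-0.5],"twist":0},{"delta_pos":[0,0,0],"twist":0},{"delta_pos":[0,0,-0.5],"twist":0},{"delta_pos":[0,0,0],"twist":0},{"delta_pos":[0,0,0],"twist":0}]'
python3 -m crank '[{"delta_pos":[0,0,-0.5],"twist":0},{"delta_pos":[0,0,0],"twist":0},{"delta_pos":[0,0,0],"twist":0},{"delta_pos":[0,0,0],"twist":0},{"delta_pos":[0,0,0],"twist":0}]'
python3 -m crank '[{"delta_pos":[0,0,-0.5],"twist":0},{"delta_pos":[0,0,0],"twist":0},{"delta_pos":[0,0,0],"twist":0},{"delta_pos":[0,0,0],"twist":0},{"delta_pos":[0,0,0],"twist":0}]'
```

```text
t: 6.95
tool_pos: [0.5395, 0.0741, 0.0014]
tool_rot: [1.272, 1.167, -1.272]
force: [-0.3, 0.8, -0.1]
width: 0.034
t: 7.45
tool_pos: [0.5395, 0.0741, 0.0009]
tool_rot: [1.272, 1.167, -1.272]
force: [0.5, 0.4, 0.1]
width: 0.0344
t: 7.95
tool_pos: [0.5396, 0.0741, 0.0004]
tool_rot: [1.272, 1.167, -1.272]
force: [0.1, 0.5, -1.3]
width: 0.0342
```

```bash
python3 -m crank '[{"delta_pos":[0,0,-0.5],"twist":0},{"delta_pos":[0,0,0],"twist":0},{"delta_pos":[0,0,-0.5],"twist":0},{"delta_pos":[0,0,0],"twist":0},{"delta_pos":[0,0,0],"twist":0}]'
python3 - <<'E'
from h import *
tool()
im,d=eyes.get_image("scene")
c=im[235:295,320:400]
cv2.imwrite(f"pics/scene6.png",cv2.resize(c[:,:,::-1],None,fx=9,fy=9,interpolation=cv2.INTER_CUBIC))
E
```

```text
t: 8.45
tool_pos: [0.5395, 0.0741, -0.0006]
tool_rot: [1.272, 1.167, -1.272]
force: [1.3, -0.7, -0.2]
width: 0.034
t 8.45 tcp [539.5  74.1  -0.6] yaw of tool y -4.94 x-axis [-0. -0. -1.] F [ 1.3  -0.69 -0.24] w 0.034 q7 -0.65
```

View pics/scene6.png

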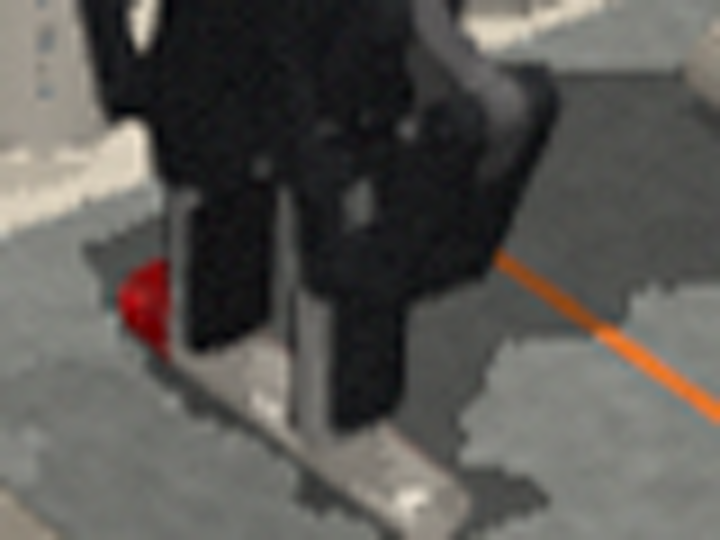

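```bash
python3 -c "
from h import *
for z in(.018,.02,.022,.025,.028): print(z,cast('scene',[[320+295/9,235+425/9],[320+330/9,235+437/9],[320+400/9,235+415/9]],z)[:,:2].round(4).tolist())
im,d=eyes.get_image('scene');P=cloud('scene',d)
for v in range(272,290,1): print(v,P[v,353:362:2].round(3).tolist())
"
```

```text
0.018 [[0.5279, 0.0811], [0.5203, 0.0786], [0.5169, 0.0624]]
0.02 [[0.5258, 0.0831], [0.5182, 0.0805], [0.5148, 0.0645]]
0.022 [[0.5237, 0.0851], [0.5161, 0.0825], [0.5128, 0.0665]]
0.025 [[0.5206, 0.088], [0.5131, 0.0855], [0.5097, 0.0696]]
0.028 [[0.5175, 0.091], [0.51, 0.0885], [0.5067, 0.0726]]
272 [[0.52, 0.089, 0.048], [0.516, 0.088, 0.049], [0.513, 0.086, 0.05], [0.51, 0.084, 0.051], [0.509, 0.08, 0.049]]
273 [[0.522, 0.087, 0.044], [0.515, 0.089, 0.048], [0.514, 0.085, 0.047], [0.509, 0.085, 0.049], [0.509, 0.08, 0.047]]
274 [[0.519, 0.089, 0.044], [0.516, 0.088, 0.045], [0.513, 0.086, 0.046], [0.508, 0.085, 0.048], [0.507, 0.081, 0.047]]
275 [[0.52, 0.089, 0.042], [0.519, 0.085, 0.04], [0.513, 0.085, 0.043], [0.508, 0.086, 0.046], [0.509, 0.08, 0.043]]
276 [[0.521, 0.088, 0.038], [0.518, 0.085, 0.039], [0.515, 0.084, 0.039], [0.511, 0.082, 0.041], [0.506, 0.082, 0.043]]
277 [[0.52, 0.088, 0.037], [0.518, 0.086, 0.037], [0.512, 0.086, 0.04], [0.512, 0.082, 0.038], [0.509, 0.08, 0.039]]
278 [[0.52, 0.088, 0.034], [0.516, 0.087, 0.036], [0.512, 0.086, 0.038], [0.508, 0.085, 0.0
[... 627 characters left out ...]
.531, 0.077, 0.011], [0.516, 0.087, 0.023], [0.515, 0.082, 0.021], [0.519, 0.073, 0.015], [0.515, 0.073, 0.018]]
285 [[0.531, 0.078, 0.009], [0.515, 0.087, 0.021], [0.521, 0.077, 0.013], [0.513, 0.079, 0.019], [0.514, 0.073, 0.016]]
286 [[0.528, 0.08, 0.009], [0.525, 0.078, 0.01], [0.52, 0.077, 0.012], [0.516, 0.077, 0.014], [0.51, 0.077, 0.018]]
287 [[0.534, 0.074, 0.001], [0.523, 0.08, 0.009], [0.519, 0.078, 0.011], [0.513, 0.079, 0.014], [0.511, 0.076, 0.014]]
288 [[0.533, 0.075, -0.0], [0.528, 0.075, 0.002], [0.517, 0.08, 0.01], [0.513, 0.079, 0.013], [0.509, 0.079, 0.015]]
289 [[0.53, 0.078, -0.0], [0.527, 0.076, 0.001], [0.52, 0.078, 0.006], [0.513, 0.08, 0.011], [0.508, 0.079, 0.013]]
```

```bash
python3 -m crank '[{"delta_pos":[0,-2,-0.5],"twist":0},{"delta_pos":[0,0,0],"twist":0},{"delta_pos":[0,0,-0.5],"twist":0},{"delta_pos":[0,0,0],"twist":0},{"delta_pos":[0,0,0],"twist":0}]'
python3 -m crank '[{"delta_pos":[0,0,-0.5],"twist":0},{"delta_pos":[0,0,0],"twist":0},{"delta_pos":[0,0,0],"twist":0},{"delta_pos":[0,0,0],"twist":0},{"delta_pos":[0,0,0],"twist":0}]'
python3 -m crank '[{"delta_pos":[0,0,-0.5],"twist":0},{"delta_pos":[0,0,0],"twist":0},{"delta_pos":[0,0,0],"twist":0},{"delta_pos":[0,0,0],"twist":0},{"delta_pos":[0,0,0],"twist":0}]'
```

```text
t: 9.05
tool_pos: [0.5395, 0.0722, -0.0016]
tool_rot: [1.272, 1.167, -1.272]
force: [0.1, 0.5, -0.3]
width: 0.0344
t: 9.55
tool_pos: [0.5395, 0.0721, -0.0021]
tool_rot: [1.272, 1.167, -1.272]
force: [-0.2, -0.3, 0.3]
width: 0.0343
t: 10.05
tool_pos: [0.5396, 0.0722, -0.0025]
tool_rot: [1.272, 1.167, -1.272]
force: [-0.9, 0.4, 4.1]
width: 0.0339
```

```bash
python3 -m crank '[{"delta_pos":[-0.4,-5,0],"twist":0},{"delta_pos":[-0.4,-5,0],"twist":0},{"delta_pos":[-0.4,-5,0],"twist":0},{"delta_pos":[-0.4,-5,0],"twist":0},{"delta_pos":[0,0,0],"twist":0}]'
python3 - <<'E'
from h import *
tool()
im,d=eyes.get_image("scene")
c=im[230:305,310:420]
cv2.imwrite(f"pics/scene7.png",cv2.resize(c[:,:,::-1],None,fx=7,fy=7,interpolation=cv2.INTER_CUBIC))
E
```

```text
t: 10.55
tool_pos: [0.5378, 0.0504, -0.0025]
tool_rot: [1.273, 1.166, -1.274]
force: [-2.4, -0.6, 5.9]
width: 0.0341
t 10.55 tcp [537.8  50.4  -2.5] yaw of tool y -5.03 x-axis [-0.    -0.001 -1.   ] F [-2.41 -0.62  5.91] w 0.0341 q7 -0.62
```

View pics/scene7.png

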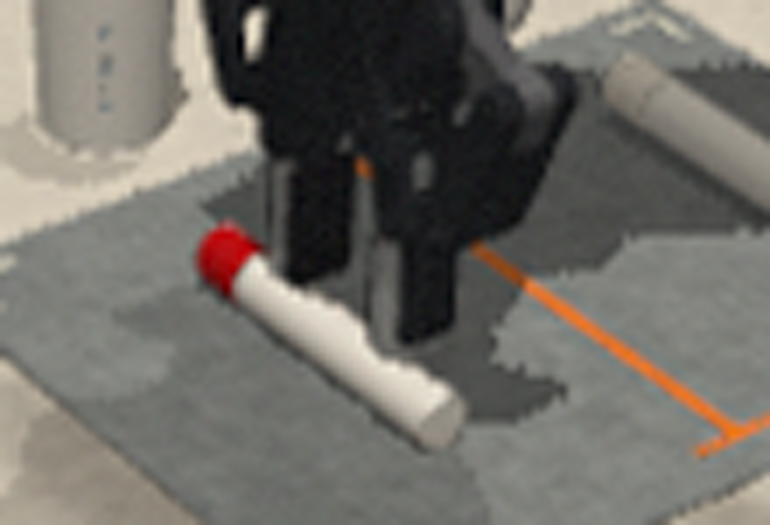

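```bash
cat >> h.py <<'E'
def tubescene(im,box=(325,255,430,310)):
    # red cap centroid, and +y silhouette (lower-left edge): fit
    M=masks(im);r=comp(M["red"],box);print("cap centroid px",r.mean(0).round(1),len(r),"->",cast("scene",r.mean(0),.0125)[0,:2].round(4))
E
python3 - <<'E'
from h import *
b=np.load("scene0.npz")["im"];im,d=eyes.get_image("scene")
tubescene(b);tubescene(im)
print(cast("scene",[[372.9,289.3]],.0113))
for i,x in enumerate((b,im)):
    c=x[255:310,320:400];cv2.imwrite(f"pics/cmp{i}.png",cv2.resize(c[:,:,::-1],None,fx=9,fy=9,interpolation=cv2.INTER_CUBIC))
E
```

```text
cap centroid px [337.1 268. ] 59 -> [0.5872 0.0669]
cap centroid px [341.6 266.1] 57 -> [0.5865 0.056 ]
[[0.4952165  0.06162959 0.0113    ]]
```

View pics/cmp0.png

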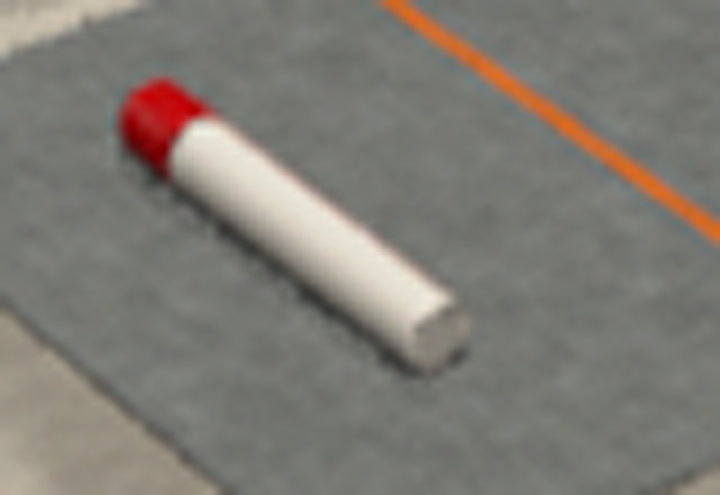

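View pics/cmp1.png

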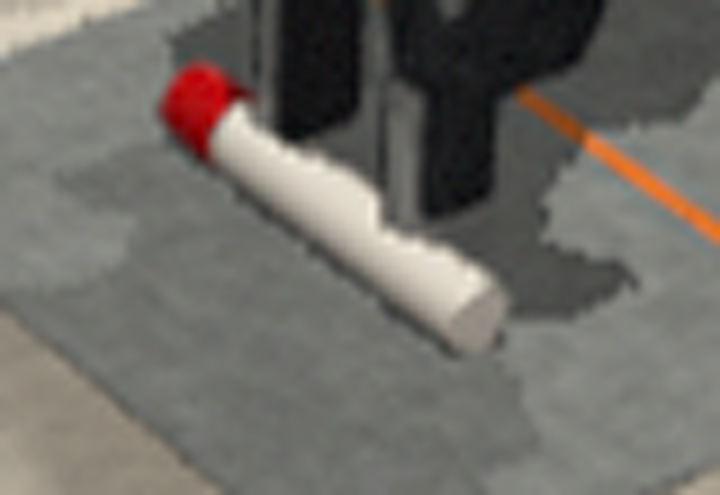

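```bash
python3 -m crank '[{"delta_pos":[0,0,5],"twist":0},{"delta_pos":[1,12,0],"twist":0},{"delta_pos":[0,0,-3],"twist":0},{"delta_pos":[0,0,-2],"twist":0},{"delta_pos":[0,0,0],"twist":0}]'
python3 -m crank '[{"delta_pos":[-0.5,-6.5,0],"twist":0},{"delta_pos":[-0.5,-6.5,0],"twist":0},{"delta_pos":[-0.5,-6.5,0],"twist":0},{"delta_pos":[-0.5,-6.5,0],"twist":0},{"delta_pos":[0,0,0],"twist":0}]'
python3 - <<'E'
from h import *
tool();im,d=eyes.get_image("scene");tubescene(im)
c=im[240:310,320:420];cv2.imwrite("pics/s8.png",cv2.resize(c[:,:,::-1],None,fx=8,fy=8,interpolation=cv2.INTER_CUBIC))
E
```

```text
t: 11.15
tool_pos: [0.5389, 0.0647, -0.0026]
tool_rot: [1.272, 1.168, -1.272]
force: [-1.0, -0.0, 4.9]
width: 0.0343
t: 11.65
tool_pos: [0.5364, 0.0364, -0.0026]
tool_rot: [1.272, 1.166, -1.275]
force: [-2.5, -1.2, 6.6]
width: 0.0341
t 11.65 tcp [536.4  36.4  -2.6] yaw of tool y -5.02 x-axis [-0.001 -0.001 -1.   ] F [-2.48 -1.2   6.63] w 0.0341 q7 -0.59
cap centroid px [348.1 263.8] 58 -> [0.5846 0.0412]
```

View pics/s8.png

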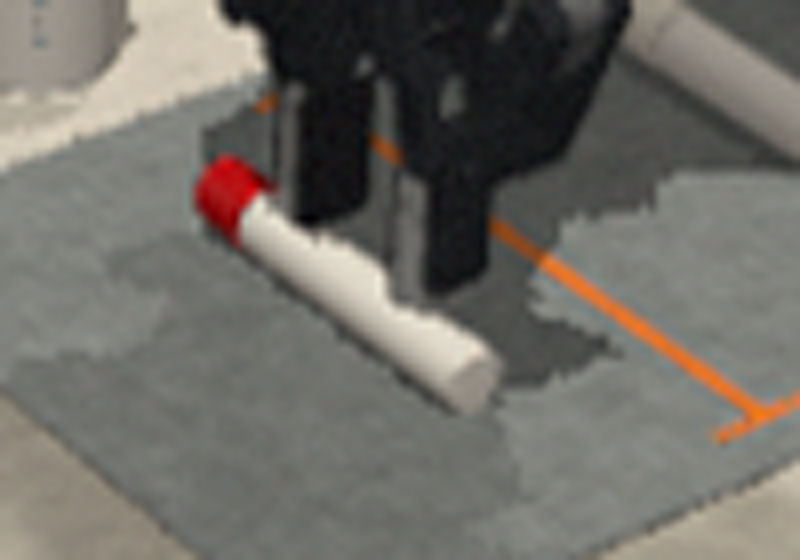

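```bash
python3 -m crank '[{"delta_pos":[0,0,5],"twist":0},{"delta_pos":[1,12,0],"twist":0},{"delta_pos":[0,0,-3],"twist":0},{"delta_pos":[0,0,-2],"twist":0},{"delta_pos":[0,0,0],"twist":0}]'
python3 -m crank '[{"delta_pos":[-0.5,-6.5,0],"twist":0},{"delta_pos":[-0.5,-6.5,0],"twist":0},{"delta_pos":[-0.5,-6.5,0],"twist":0},{"delta_pos":[-0.5,-6.5,0],"twist":0},{"delta_pos":[0,0,0],"twist":0}]'
python3 - <<'E'
from h import *
tool();im,d=eyes.get_image("scene");tubescene(im)
c=im[235:305,330:430];cv2.imwrite("pics/s9.png",cv2.resize(c[:,:,::-1],None,fx=8,fy=8,interpolation=cv2.INTER_CUBIC))
E
```

```text
t: 12.2
tool_pos: [0.538, 0.0507, -0.0027]
tool_rot: [1.272, 1.168, -1.272]
force: [-1.3, 0.3, 5.8]
width: 0.0341
t: 12.7
tool_pos: [0.5352, 0.0225, -0.0026]
tool_rot: [1.272, 1.166, -1.275]
force: [-3.0, -0.6, 8.4]
width: 0.0339
t 12.7 tcp [535.2  22.5  -2.6] yaw of tool y -5.02 x-axis [-0.001 -0.001 -1.   ] F [-3.   -0.6   8.39] w 0.0339 q7 -0.57
cap centroid px [354.3 261.2] 57 -> [0.5838 0.0258]
```

View pics/s9.png

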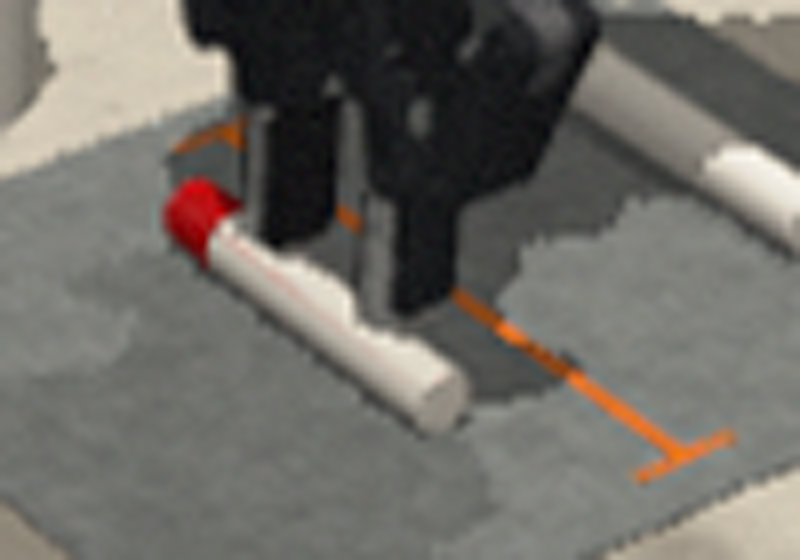

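```bash
python3 -c "
from h import *
print(cast('scene',[[372.9,289.3],[379,288.1],[384.4,285.6],[320+440/9,255+335/9]],.0113)[:,:2].round(4).tolist())"
python3 -m crank '[{"delta_pos":[0,0,5],"twist":0},{"delta_pos":[1,12,0],"twist":0},{"delta_pos":[0,0,-3],"twist":0},{"delta_pos":[0,0,-2],"twist":0},{"delta_pos":[0,0,0],"twist":0}]'
python3 -m crank '[{"delta_pos":[-0.5,-6.5,0],"twist":0},{"delta_pos":[-0.5,-6.5,0],"twist":0},{"delta_pos":[-0.5,-6.5,0],"twist":0},{"delta_pos":[-0.5,-6.5,0],"twist":0},{"delta_pos":[0,0,0],"twist":0}]'
python3 - <<'E'
from h import *
tool();im,d=eyes.get_image("scene");tubescene(im)
c=im[235:305,330:430];cv2.imwrite("pics/s10.png",cv2.resize(c[:,:,::-1],None,fx=8,fy=8,interpolation=cv2.INTER_CUBIC))
E
```

```text
[[0.4952, 0.0616], [0.4908, 0.0506], [0.4901, 0.0375], [0.4934, 0.0734]]
t: 13.25
tool_pos: [0.537, 0.0367, -0.0027]
tool_rot: [1.272, 1.168, -1.272]
force: [-0.5, 0.3, 4.8]
width: 0.0341
t: 13.75
tool_pos: [0.534, 0.0083, -0.0026]
tool_rot: [1.271, 1.167, -1.275]
force: [-3.7, 0.6, 7.8]
width: 0.0339
t 13.75 tcp [534.    8.3  -2.6] yaw of tool y -5.02 x-axis [-0.002 -0.001 -1.   ] F [-3.69  0.62  7.77] w 0.0339 q7 -0.55
cap centroid px [360.4 259.1] 56 -> [0.5817 0.0117]
```

View pics/s10.png

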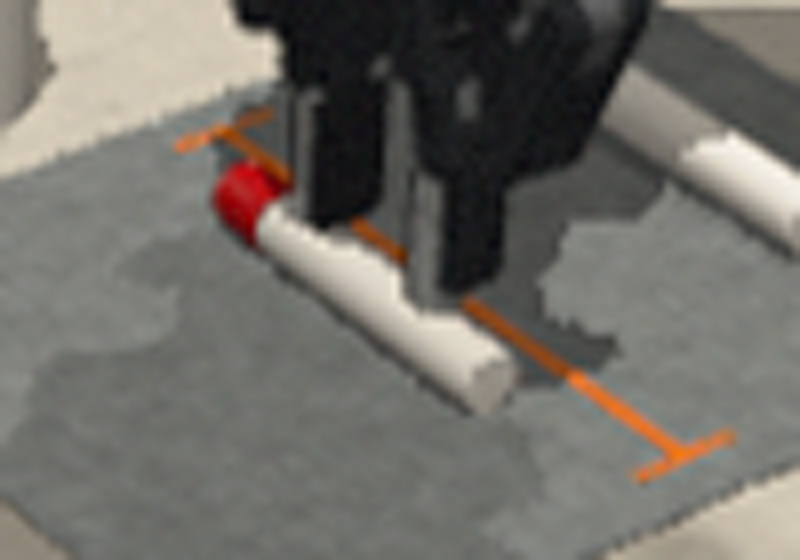

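```bash
python3 -m crank '[{"delta_pos":[0,0,5],"twist":0},{"delta_pos":[1,12,0],"twist":0},{"delta_pos":[0,0,-3],"twist":0},{"delta_pos":[0,0,-2],"twist":0},{"delta_pos":[0,0,0],"twist":0}]'
python3 -m crank '[{"delta_pos":[-0.5,-6,0],"twist":0},{"delta_pos":[-0.5,-6,0],"twist":0},{"delta_pos":[-0.5,-6,0],"twist":0},{"delta_pos":[-0.5,-6,0],"twist":0},{"delta_pos":[0,0,0],"twist":0}]'
python3 -m crank '[{"delta_pos":[0,0,10],"twist":0},{"delta_pos":[0,0,50],"twist":0},{"delta_pos":[0,50,20],"twist":0},{"delta_pos":[0,50,0],"twist":0},{"delta_pos":[0,50,0],"twist":0}]'
python3 - <<'E'
from h import *
tool();im,d=eyes.get_image("scene");tubescene(im)
c=im[235:305,330:430];cv2.imwrite("pics/s11.png",cv2.resize(c[:,:,::-1],None,fx=8,fy=8,interpolation=cv2.INTER_CUBIC))
im,d=eyes.get_image("top");np.savez("top11.npz",im=im)
c=im[230:360,280:445];cv2.imwrite("pics/t11.png",cv2.resize(c[:,:,::-1],None,fx=4.5,fy=4.5,interpolation=cv2.INTER_CUBIC))
E
```

```text
t: 14.3
tool_pos: [0.5359, 0.0226, -0.0028]
tool_rot: [1.272, 1.168, -1.272]
force: [-0.6, 0.0, 4.0]
width: 0.0342
t: 14.8
tool_pos: [0.533, -0.0038, -0.0026]
tool_rot: [1.272, 1.166, -1.275]
force: [-3.6, 0.7, 7.3]
width: 0.0343
t: 15.3
tool_pos: [0.5349, 0.1452, 0.0774]
tool_rot: [1.275, 1.164, -1.272]
force: [0.1, -0.2, 0.5]
width: 0.0346
t 15.3 tcp [534.9 145.2  77.4] yaw of tool y -5.07 x-axis [ 0.003  0.    -1.   ] F [ 0.14 -0.17  0.48] w 0.0346 q7 -0.73
cap centroid px [366.  257.7] 46 -> [5.783e-01 1.000e-04]
```

View pics/s11.png

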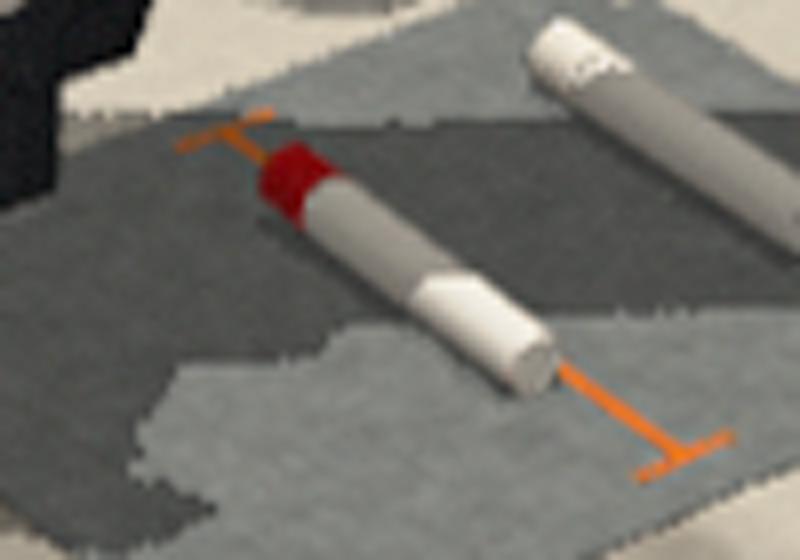

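View pics/t11.png

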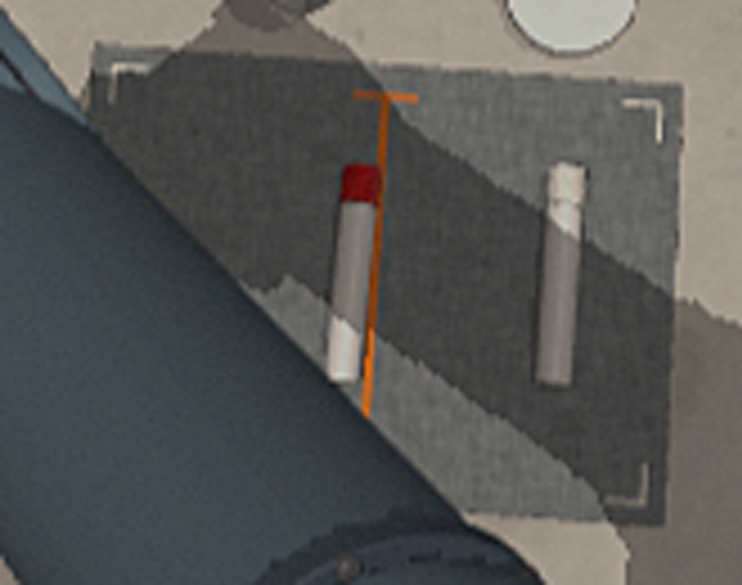

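```bash
cat >> h.py <<'E'
def fitline(c,z,n="top"):
    P=cast(n,c,z)[:,:2];k=np.polyfit(P[:,0],P[:,1],1)
    r=P[:,1]-np.polyval(k,P[:,0]);g=abs(r)<.0015;k=np.polyfit(P[g,0],P[g,1],1);return k,P[:,0].min(),P[:,0].max(),g.sum()
def toprel(im,lo,hi,rows,line=None):
    # tube: per row, contiguous run of "not mat": red or clearly brighter than row's mat median neighbours
    g=im.astype(int);out=[]
    for v in range(*rows):
        row=g[v];red=(row[:,0]-row[:,1]>50)&(row[:,0]-row[:,2]>45)&(row[:,1]<60)
        ora=(row[:,0]-row[:,2]>50)&(row[:,1]>=row[:,2]+20)
        wh=(row.min(1)>105)|red
        u=[x for x in range(lo,hi) if wh[x] and not ora[x]]
        if 5<=len(u)<=11: out.append([np.mean(u),v])
    out=np.array(out);return out
E
python3 - <<'E'
from h import *
im=np.load("top11.npz")["im"];im0=np.load("top0.npz")["im"]
print(im[270,350:372].tolist());print(im[300,350:372].tolist())
print(im[290,340:352].tolist())
E
```

```text
[[64, 64, 63], [63, 63, 62], [66, 65, 64], [61, 60, 60], [63, 65, 66], [49, 56, 53], [78, 12, 15], [90, 17, 14], [96, 17, 12], [103, 14, 11], [113, 18, 24], [105, 12, 15], [99, 11, 11], [97, 26, 27], [89, 30, 19], [99, 73, 50], [66, 72, 72], [65, 65, 65], [67, 67, 65], [66, 67, 65], [67, 64, 64], [67, 66, 65]]
[[102, 101, 99], [107, 105, 103], [88, 88, 85], [111, 105, 100], [150, 142, 135], [105, 97, 93], [115, 109, 103], [128, 121, 115], [126, 119, 114], [122, 115, 111], [112, 110, 109], [88, 67, 59], [132, 60, 10], [111, 66, 29], [60, 68, 71], [64, 64, 64], [67, 68, 66], [69, 69, 68], [67, 65, 63], [64, 64, 62], [65, 66, 62], [65, 65, 63]]
[[65, 65, 63], [65, 66, 65], [63, 66, 63], [63, 64, 60], [66, 66, 65], [70, 68, 69], [66, 64, 64], [64, 65, 63], [64, 64, 63], [66, 66, 64], [64, 64, 63], [65, 65, 66]]
```

```bash
python3 - <<'E'
from h import *
im=np.load("top11.npz")["im"].astype(int);im0=np.load("top0.npz")["im"].astype(int)
def cen(im,rows,thr):
    o=[]
    for v in range(*rows):
        r=im[v];m=(r.min(1)>thr)|((r[:,0]-r[:,1]>45)&(r[:,1]<45)&(r[:,2]>=r[:,1]-12))
        u=[x for x in range(345,375) if m[x]]
        if len(u)>4:o.append([np.mean(u),v]);print(v,u[0],u[-1],len(u))
    return o
C=cen(im,(266,275),90)+cen(im,(276,298),90)+cen(im,(306,315),140)
k,a,b,n=fitline(np.array(C),.0113);print("tube ang",np.degrees(np.arctan(k[0])),"x",a,b,n)
l=comp(masks(im0.astype(np.uint8))["orange"],(345,245,380,340));v=np.unique(l[:,1])
L=np.array([[l[l[:,1]==i,0].mean(),i] for i in v if np.ptp(l[l[:,1]==i,0])<6])
kl,*_=fitline(L,.003);print("line ang",np.degrees(np.arctan(kl[0])))
for x in(a,.54,b):print(x,"tube y",np.polyval(k,x),"line",np.polyval(kl,x),"off",np.polyval(k,x)-np.polyval(kl,x))
E
```

```text
267 357 363 7
268 356 364 9
269 356 364 9
270 356 364 9
271 356 363 8
272 356 363 8
273 356 363 8
274 356 363 7
276 356 362 7
277 356 362 7
278 356 362 7
279 356 362 7
280 356 362 7
281 356 362 7
282 356 362 7
283 355 362 8
284 355 362 8
285 356 362 7
286 355 361 7
287 355 361 7
288 355 361 7
289 355 361 7
290 355 361 7
291 355 361 7
292 355 361 7
293 345 361 8
294 345 361 11
295 346 361 10
296 346 360 11
297 345 360 14
306 354 359 6
307 353 359 7
308 353 358 6
309 353 358 6
310 353 358 6
311 353 358 6
312 353 358 6
313 353 358 6
tube ang -7.438397602049872 x 0.4920163796248975 0.5851855956175698 29
line ang -4.842887380509687
0.4920163796248975 tube y 0.004466576857782886 line -0.00817996145201539 off 0.012646538309798276
0.54 tube y -0.0017981095396868152 line -0.012245431163743839 off 0.010447321624057024
0.5851855956175698 tube y -0.007697489036566876 line -0.016073834876377348 off 0.008376345839810471
```

```bash
python3 -m crank '[{"delta_pos":[0,-48,0],"twist":0},{"delta_pos":[0,-48,0],"twist":0},{"delta_pos":[-2,-47,-20],"twist":0},{"delta_pos":[0,0,-40],"twist":0},{"delta_pos":[0,0,-10],"twist":0}]'
python3 -m crank '[{"delta_pos":[0,0,0],"twist":0},{"delta_pos":[0,0,0],"twist":0},{"delta_pos":[0,0,-5],"twist":0},{"delta_pos":[0,0,-5],"twist":0},{"delta_pos":[0,0,0],"twist":0}]'
python3 -c "from h import *;tool()"
```

```text
t: 15.9
tool_pos: [0.5294, -0.0001, 0.0038]
tool_rot: [1.272, 1.168, -1.279]
force: [-0.9, 0.9, -0.1]
width: 0.0343
t: 16.4
tool_pos: [0.5332, 0.0034, -0.0026]
tool_rot: [1.273, 1.166, -1.27]
force: [-1.4, 0.5, 6.5]
width: 0.0341
t 16.4 tcp [533.2   3.4  -2.6] yaw of tool y -4.88 x-axis [ 0.002  0.    -1.   ] F [-1.42  0.51  6.47] w 0.0341 q7 -0.54
```

```bash
python3 -m crank '[{"delta_pos":[-0.4,-3.5,0],"twist":0},{"delta_pos":[-0.4,-3.5,0],"twist":0},{"delta_pos":[-0.4,-3.5,0],"twist":0},{"delta_pos":[-0.4,-3.5,0],"twist":0},{"delta_pos":[0,0,0],"twist":0}]'
python3 -m crank '[{"delta_pos":[0,0,6],"twist":0},{"delta_pos":[2,36,0],"twist":0},{"delta_pos":[0,0,0],"twist":0},{"delta_pos":[0,0,0],"twist":0},{"delta_pos":[0,0,0],"twist":0}]'
python3 - <<'E'
from h import *
tool();im,d=eyes.get_image("scene");np.savez("scene12.npz",im=im,d=d);tubescene(im)
c=im[235:305,330:430];cv2.imwrite("pics/s12.png",cv2.resize(c[:,:,::-1],None,fx=8,fy=8,interpolation=cv2.INTER_CUBIC))
E
```

```text
t: 16.9
tool_pos: [0.5313, -0.0115, -0.0026]
tool_rot: [1.273, 1.166, -1.271]
force: [-0.9, 0.7, 7.1]
width: 0.0342
t: 17.4
tool_pos: [0.5323, 0.0239, 0.0025]
tool_rot: [1.272, 1.167, -1.273]
force: [0.6, 0.1, -0.5]
width: 0.0341
t 17.4 tcp [532.3  23.9   2.5] yaw of tool y -4.95 x-axis [-0.    -0.001 -1.   ] F [ 0.55  0.06 -0.47] w 0.0341 q7 -0.57
cap centroid px [373.5 255. ] 2 -> [ 0.5761 -0.0181]
```

View pics/s12.png

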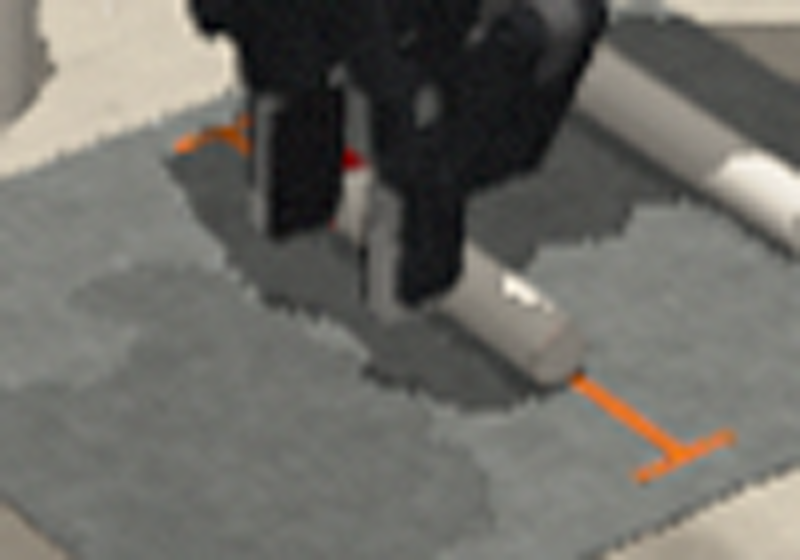

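```bash
python3 -m crank '[{"delta_pos":[0,0,-6],"twist":0},{"delta_pos":[0,0,-6],"twist":0},{"delta_pos":[0,0,0],"twist":0},{"delta_pos":[-0.4,-5,0],"twist":0},{"delta_pos":[-0.4,-5,0],"twist":0}]'
python3 -m crank '[{"delta_pos":[-0.2,-2,0],"twist":0},{"delta_pos":[-0.1,-1,0],"twist":0},{"delta_pos":[-0.1,-1,0],"twist":0},{"delta_pos":[0,0,0],"twist":0},{"delta_pos":[0,0,0],"twist":0}]'
python3 - <<'E'
from h import *
tool();im,d=eyes.get_image("scene");np.savez("scene13.npz",im=im,d=d)
c=im[235:305,330:430];cv2.imwrite("pics/s13.png",cv2.resize(c[:,:,::-1],None,fx=8,fy=8,interpolation=cv2.INTER_CUBIC))
E
```

```text
t: 17.95
tool_pos: [0.5315, 0.0141, -0.0096]
tool_rot: [1.272, 1.167, -1.272]
force: [-0.3, -1.5, 0.4]
width: 0.034
t: 18.45
tool_pos: [0.5313, 0.0108, -0.0095]
tool_rot: [1.273, 1.167, -1.272]
force: [-0.3, 0.4, 1.2]
width: 0.0341
t 18.45 tcp [531.3  10.8  -9.5] yaw of tool y -4.92 x-axis [ 0.  0. -1.] F [-0.27  0.38  1.22] w 0.0341 q7 -0.56
```

View pics/s13.png

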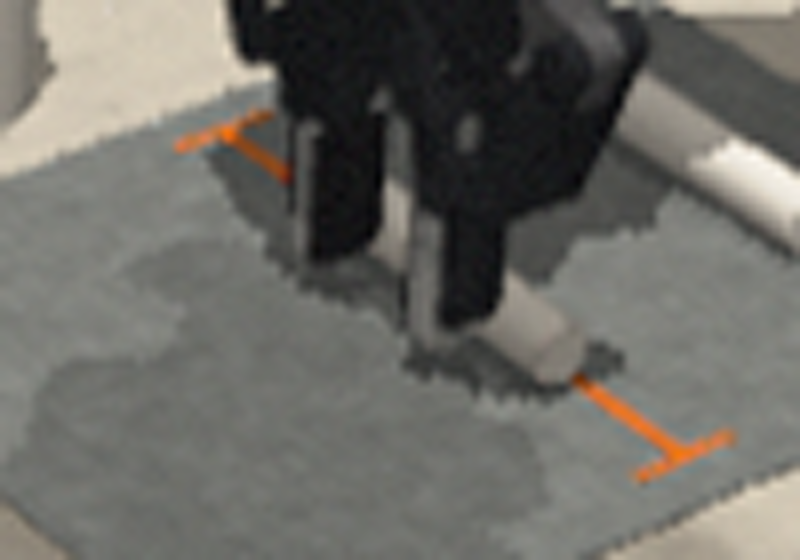

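```bash
python3 -m crank '[{"delta_pos":[-0.1,-1,0],"twist":0},{"delta_pos":[-0.1,-1,0],"twist":0},{"delta_pos":[-0.1,-1,0],"twist":0},{"delta_pos":[0,0,0],"twist":0},{"delta_pos":[0,0,0],"twist":0}]'
python3 -m crank '[{"delta_pos":[0.4,5,0],"twist":0},{"delta_pos":[1,15,0],"twist":0},{"delta_pos":[1,30,30],"twist":0},{"delta_pos":[0,45,45],"twist":0},{"delta_pos":[0,50,20],"twist":0}]'
python3 -m crank '[{"delta_pos":[0,50,0],"twist":0},{"delta_pos":[0,50,0],"twist":0},{"delta_pos":[0,50,0],"twist":0},{"delta_pos":[0,0,0],"twist":0},{"delta_pos":[0,0,0],"twist":0}]'
python3 - <<'E'
from h import *
tool();im,d=eyes.get_image("scene");np.savez("scene14.npz",im=im,d=d)
c=im[235:305,330:430];cv2.imwrite("pics/s14.png",cv2.resize(c[:,:,::-1],None,fx=8,fy=8,interpolation=cv2.INTER_CUBIC))
im,d=eyes.get_image("top");np.savez("top14.npz",im=im)
c=im[230:360,280:445];cv2.imwrite("pics/t14.png",cv2.resize(c[:,:,::-1],None,fx=4.5,fy=4.5,interpolation=cv2.INTER_CUBIC))
E
```

```text
t: 19.0
tool_pos: [0.5312, 0.0088, -0.0091]
tool_rot: [1.273, 1.168, -1.271]
force: [-1.8, 4.1, 7.0]
width: 0.0341
t: 19.5
tool_pos: [0.5344, 0.1397, 0.0764]
tool_rot: [1.275, 1.164, -1.273]
force: [1.0, 0.0, -0.8]
width: 0.0341
t: 20.0
tool_pos: [0.532, 0.2915, 0.0739]
tool_rot: [1.269, 1.17, -1.27]
force: [-0.1, -0.6, -0.4]
width: 0.0338
t 20.0 tcp [532.  291.5  73.9] yaw of tool y -4.73 x-axis [-0.001  0.    -1.   ] F [-0.11 -0.63 -0.45] w 0.0338 q7 -0.93
```

View pics/s14.png

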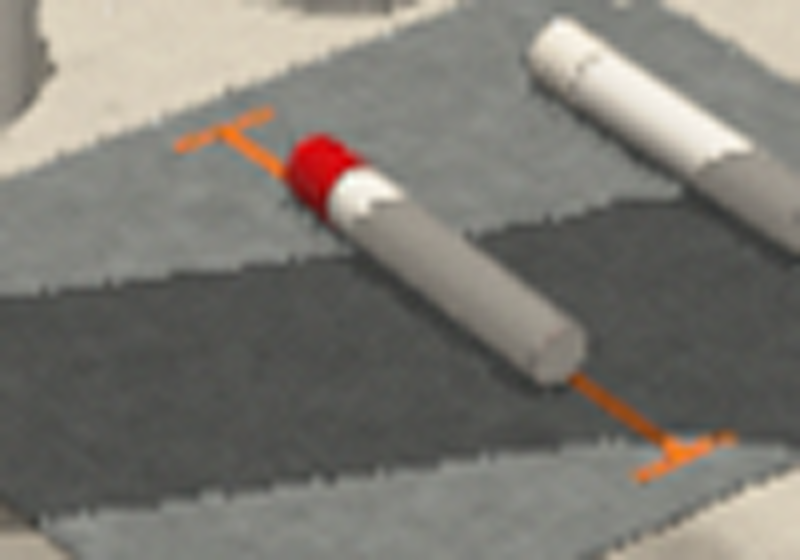

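View pics/t14.png

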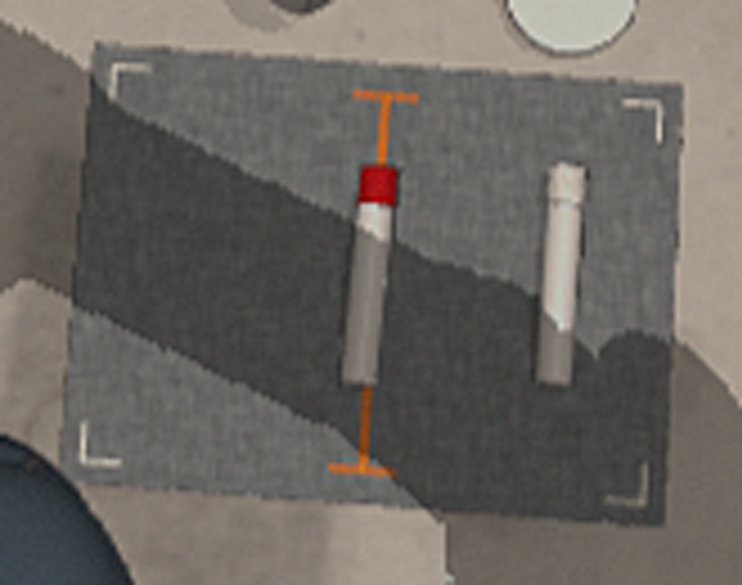

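```bash
cat >> h.py <<'E'
def topfit(im,lo=345,hi=378,rows=(262,320)):
    im=im.astype(int);im0=np.load("top0.npz")["im"]
    C=[]
    for v in range(*rows):
        r=im[v];red=(r[:,0]-r[:,1]>55)&(r[:,1]<50)&(abs(r[:,1]-r[:,2])<20)
        bg=np.median(np.r_[r[lo-8:lo+2],r[hi-2:hi+8]].min(1))
        w=(r.min(1)>bg*1.35)
        u=np.array([x for x in range(lo,hi) if red[x] or w[x]])
        if len(u)<5: continue
        if len(u)<=10 and np.ptp(u)<=10: C.append([(u[0]+u[-1])/2,v])
    C=np.array(C);k,a,b,n=fitline(C,.0113)
    l=comp(masks(im0)["orange"],(345,245,380,340))
    L=np.array([[l[l[:,1]==i,0].mean(),i] for i in np.unique(l[:,1]) if np.ptp(l[l[:,1]==i,0])<6])
    kl,*_=fitline(L,.003)
    print("rows",len(C),n,"tube ang",np.degrees(np.arctan(k[0])).round(2),"line",np.degrees(np.arctan(kl[0])).round(2))
    for x in(a,(a+b)/2,b):print(round(x,4),"tube y %.4f line %.4f off %.4f"%(np.polyval(k,x),np.polyval(kl,x),np.polyval(k,x)-np.polyval(kl,x)))
E
python3 - <<'E'
from h import *
topfit(np.load("top14.npz")["im"])
topfit(np.load("top0.npz")["im"],310,342)
im=np.load("top14.npz")["im"]
for v in(270,285,300,312):print(v,im[v,350:375].tolist())
E
```

```text
rows 42 40 tube ang -6.92 line -4.84
0.4899 tube y -0.0037 line -0.0080 off 0.0043
0.5375 tube y -0.0095 line -0.0120 off 0.0026
0.5851 tube y -0.0152 line -0.0161 off 0.0008
rows 47 47 tube ang -4.7 line -4.84
0.4988 tube y 0.0705 line -0.0088 off 0.0792
0.5455 tube y 0.0666 line -0.0127 off 0.0793
0.5923 tube y 0.0628 line -0.0167 off 0.0794
270 [[102, 101, 99], [97, 97, 93], [105, 106, 102], [96, 94, 94], [96, 94, 93], [97, 97, 94], [107, 105, 104], [106, 106, 104], [104, 110, 106], [83, 90, 86], [129, 14, 16], [145, 8, 12], [159, 16, 13], [166, 20, 17], [169, 13, 18], [159, 23, 27], [145, 8, 12], [121, 15, 17], [69, 67, 65], [110, 115, 111], [107, 106, 104], [104, 104, 99], [108, 107, 104], [96, 96, 94], [100, 97, 96]]
285 [[73, 74, 72], [66, 69, 68], [66, 65, 65], [73, 73, 73], [69, 69, 67], [65, 64, 63], [64, 63, 62], [48, 49, 46], [71, 69, 64], [111, 103, 97], [117, 111, 105], [123, 116, 109], [132, 126, 117], [131, 125, 118], [128, 122, 114], [119, 113, 106], [91, 86, 83], [63, 62, 62], [68, 67, 66], [64, 62, 63], [63, 64, 62], [84, 85, 84], [86, 86, 84], [118, 116, 113], [111, 108, 106]]
300 [[65, 66, 65], [71, 71, 68], [74, 73, 70], [68, 66, 67], [69, 69, 66], [64, 65, 62], [57, 55, 56], [100, 96, 90], [113, 108, 102], [122, 115, 107], [128, 120, 114], [136, 130, 123], [128, 122, 113], [124, 117, 109], [116, 110, 103], [60, 60, 61], [65, 67, 65], [70, 73, 70], [68, 67, 64], [65, 66, 64], [65, 66, 64], [67, 69, 65], [70, 69, 68], [65, 66, 65], [69, 69, 67]]
312 [[68, 67, 64], [71, 71, 68], [63, 65, 62], [70, 67, 68], [66, 66, 64], [55, 54, 52], [106, 100, 94], [115, 109, 103], [124, 118, 111], [128, 122, 114], [139, 132, 125], [127, 120, 113], [121, 115, 107], [99, 95, 89], [60, 60, 59], [66, 66, 65], [66, 64, 63], [63, 62, 61], [62, 60, 60], [65, 66, 63], [68, 67, 66], [69, 68, 66], [64, 64, 63], [67, 67, 65], [69, 68, 66]]
```

```bash
python3 -m crank '[{"delta_pos":[0,-50,0],"twist":-0.5},{"delta_pos":[0,-50,0],"twist":-0.5},{"delta_pos":[0,-50,0],"twist":-0.5},{"delta_pos":[0,-50,0],"twist":-0.5},{"delta_pos":[0,-50,0],"twist":0}]'
python3 -m crank '[{"delta_pos":[2,-48,-20],"twist":0},{"delta_pos":[0,0,-20],"twist":0},{"delta_pos":[0,0,-20],"twist":0},{"delta_pos":[0,0,0],"twist":0},{"delta_pos":[0,0,0],"twist":0}]'
python3 -c "from h import *;tool()"
```

```text
t: 20.6
tool_pos: [0.5326, 0.0351, 0.0743]
tool_rot: [1.299, 1.147, -1.301]
force: [0.7, -0.5, -0.6]
width: 0.0344
t: 21.1
tool_pos: [0.5347, -0.0077, 0.0153]
tool_rot: [1.298, 1.149, -1.3]
force: [0.5, -0.0, 0.6]
width: 0.0338
t 21.1 tcp [534.7  -7.7  15.3] yaw of tool y -7.01 x-axis [-0.001 -0.    -1.   ] F [ 0.51 -0.01  0.58] w 0.0338 q7 -0.52
```

```bash
python3 -m crank '[{"delta_pos":[0,0,-10],"twist":0},{"delta_pos":[0,0,-5],"twist":0},{"delta_pos":[0,0,-2],"twist":0},{"delta_pos":[0,0,-1.2],"twist":0},{"delta_pos":[0,0,0],"twist":0}]'
python3 -m crank '[{"delta_pos":[-0.1,-1.2,0],"twist":1},{"delta_pos":[-0.1,-1.2,0],"twist":1},{"delta_pos":[-0.1,-1.2,0],"twist":1},{"delta_pos":[-0.1,-1.2,0],"twist":1},{"delta_pos":[0,0,0],"twist":0}]'
python3 -m crank '[{"delta_pos":[0,0,10],"twist":0},{"delta_pos":[0,0,30],"twist":0},{"delta_pos":[0,50,40],"twist":0},{"delta_pos":[0,50,0],"twist":0},{"delta_pos":[0,50,0],"twist":0}]'
python3 -m crank '[{"delta_pos":[0,50,0],"twist":0},{"delta_pos":[0,50,0],"twist":0},{"delta_pos":[0,50,0],"twist":0},{"delta_pos":[0,0,0],"twist":0},{"delta_pos":[0,0,0],"twist":0}]'
python3 - <<'E'
from h import *
tool()
im,d=eyes.get_image("top");np.savez("top15.npz",im=im);topfit(im)
c=im[230:360,280:445];cv2.imwrite("pics/t15.png",cv2.resize(c[:,:,::-1],None,fx=4.5,fy=4.5,interpolation=cv2.INTER_CUBIC))
E
```

```text
t: 21.6
tool_pos: [0.5352, -0.0066, -0.0025]
tool_rot: [1.297, 1.149, -1.298]
force: [-2.4, 0.3, 6.9]
width: 0.0343
t: 22.1
tool_pos: [0.5347, -0.0115, -0.0025]
tool_rot: [1.246, 1.185, -1.247]
force: [-2.9, 0.7, 6.4]
width: 0.0337
t: 22.6
tool_pos: [0.5362, 0.1287, 0.0702]
tool_rot: [1.251, 1.181, -1.246]
force: [0.0, -0.2, -0.5]
width: 0.0342
t: 23.1
tool_pos: [0.5343, 0.2793, 0.0687]
tool_rot: [1.245, 1.186, -1.244]
force: [-0.1, -1.2, -0.1]
width: 0.0344
t 23.1 tcp [534.3 279.3  68.7] yaw of tool y -2.75 x-axis [ 0.     0.001 -1.   ] F [-0.05 -1.25 -0.05] w 0.0344 q7 -0.89
rows 43 40 tube ang -6.99 line -4.84
0.4899 tube y -0.0053 line -0.0080 off 0.0027
0.5375 tube y -0.0111 line -0.0120 off 0.0009
0.5851 tube y -0.0170 line -0.0161 off -0.0009
```

View pics/t15.png

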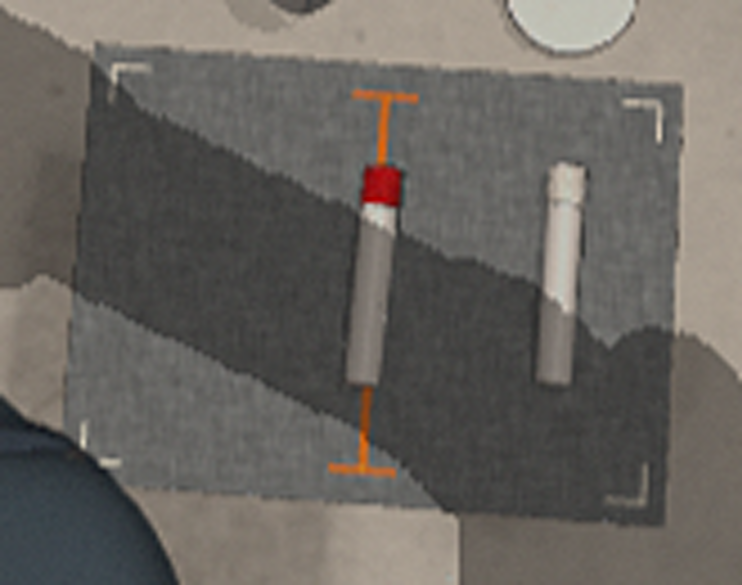

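```bash
python3 -m crank '[{"delta_pos":[4,-50,0],"twist":-1},{"delta_pos":[4,-50,0],"twist":-1},{"delta_pos":[4,-50,0],"twist":-1},{"delta_pos":[4,-50,0],"twist":-1.2},{"delta_pos":[3,-50,0],"twist":0}]'
python3 -m crank '[{"delta_pos":[0,-42,-20],"twist":0},{"delta_pos":[0,0,-20],"twist":0},{"delta_pos":[0,0,-20],"twist":0},{"delta_pos":[0,0,0],"twist":0},{"delta_pos":[0,0,0],"twist":0}]'
python3 -c "from h import *;tool()"
```

```text
t: 23.65
tool_pos: [0.5534, 0.0235, 0.0685]
tool_rot: [1.302, 1.145, -1.304]
force: [0.8, -0.3, -0.4]
width: 0.0341
t: 24.15
tool_pos: [0.5534, -0.0151, 0.0085]
tool_rot: [1.301, 1.147, -1.302]
force: [-0.2, 0.4, 0.2]
width: 0.034
t 24.15 tcp [553.4 -15.1   8.5] yaw of tool y -7.23 x-axis [-0.001 -0.001 -1.   ] F [-0.24  0.43  0.2 ] w 0.034 q7 -0.51
```

```bash
python3 -m crank '[{"delta_pos":[0,1.5,-6],"twist":0},{"delta_pos":[0,0,-3],"twist":0},{"delta_pos":[0,0,-1],"twist":0},{"delta_pos":[0,0,0],"twist":0},{"delta_pos":[0,0,0],"twist":0}]'
python3 - <<'E'
from h import *
tool();im,d=eyes.get_image("scene")
c=im[235:305,330:430];cv2.imwrite("pics/s16.png",cv2.resize(c[:,:,::-1],None,fx=8,fy=8,interpolation=cv2.INTER_CUBIC))
E
```

```text
t: 24.65
tool_pos: [0.5539, -0.0122, -0.0016]
tool_rot: [1.3, 1.148, -1.3]
force: [-0.8, 0.2, 0.4]
width: 0.0343
t 24.65 tcp [553.9 -12.2  -1.6] yaw of tool y -7.13 x-axis [ 0. -0. -1.] F [-0.76  0.17  0.38] w 0.0343 q7 -0.52
```

View pics/s16.png

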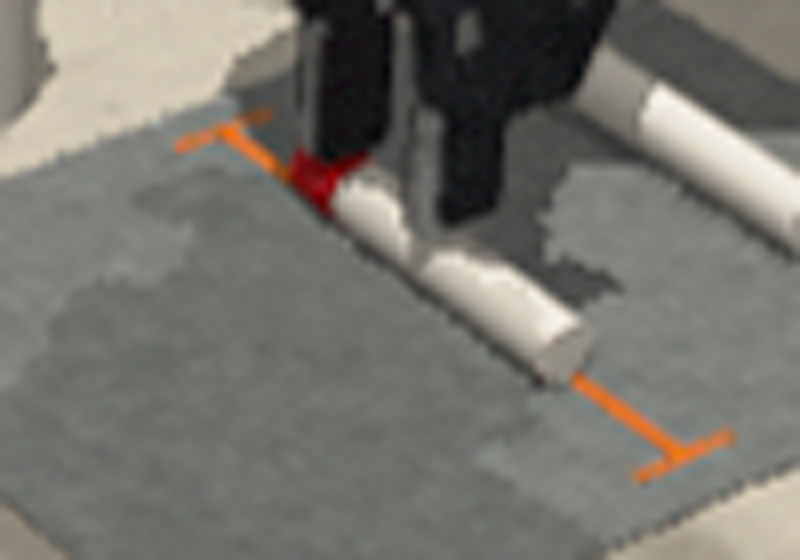

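```bash
python3 -m crank '[{"delta_pos":[0,0,-0.5],"twist":0},{"delta_pos":[0,0,0],"twist":0},{"delta_pos":[0,0,-0.4],"twist":0},{"delta_pos":[0,0,0],"twist":0},{"delta_pos":[0,0,0],"twist":0}]'
```

```text
t: 25.2
tool_pos: [0.5541, -0.0122, -0.002]
tool_rot: [1.301, 1.147, -1.3]
force: [-1.4, 0.7, 8.1]
width: 0.0339
```

```bash
python3 -m crank '[{"delta_pos":[0,-0.3,0],"twist":0.7},{"delta_pos":[0,-0.3,0],"twist":0.7},{"delta_pos":[0,-0.3,0],"twist":0.7},{"delta_pos":[0,-0.3,0],"twist":0.7},{"delta_pos":[0,0,0],"twist":0}]'
python3 -m crank '[{"delta_pos":[0,0,10],"twist":0},{"delta_pos":[0,0,30],"twist":0},{"delta_pos":[-4,50,40],"twist":0},{"delta_pos":[-4,50,0],"twist":0},{"delta_pos":[-4,50,0],"twist":0}]'
python3 -m crank '[{"delta_pos":[-4,50,0],"twist":0},{"delta_pos":[-4,50,0],"twist":0},{"delta_pos":[0,50,0],"twist":0},{"delta_pos":[0,0,0],"twist":0},{"delta_pos":[0,0,0],"twist":0}]'
python3 - <<'E'
from h import *
tool()
im,d=eyes.get_image("top");np.savez("top16.npz",im=im);topfit(im)
c=im[230:360,280:445];cv2.imwrite("pics/t16.png",cv2.resize(c[:,:,::-1],None,fx=4.5,fy=4.5,interpolation=cv2.INTER_CUBIC))
im,d=eyes.get_image("scene")
c=im[235:305,330:430];cv2.imwrite("pics/s17.png",cv2.resize(c[:,:,::-1],None,fx=8,fy=8,interpolation=cv2.INTER_CUBIC))
E
```

```text
t: 25.7
tool_pos: [0.5541, -0.0132, -0.002]
tool_rot: [1.265, 1.172, -1.264]
force: [-1.8, 0.2, 7.6]
width: 0.0343
t: 26.2
tool_pos: [0.5437, 0.1261, 0.0702]
tool_rot: [1.268, 1.169, -1.264]
force: [1.1, 1.0, -0.5]
width: 0.0342
t: 26.7
tool_pos: [0.5341, 0.2764, 0.0687]
tool_rot: [1.263, 1.174, -1.262]
force: [0.5, -1.1, -0.1]
width: 0.0344
t 26.7 tcp [534.1 276.4  68.7] yaw of tool y -4.16 x-axis [-0.  0. -1.] F [ 0.45 -1.09 -0.15] w 0.0344 q7 -0.91
rows 43 41 tube ang -6.89 line -4.84
0.4899 tube y -0.0056 line -0.0080 off 0.0024
0.5375 tube y -0.0113 line -0.0120 off 0.0007
0.5851 tube y -0.0171 line -0.0161 off -0.0010
```

View pics/t16.png

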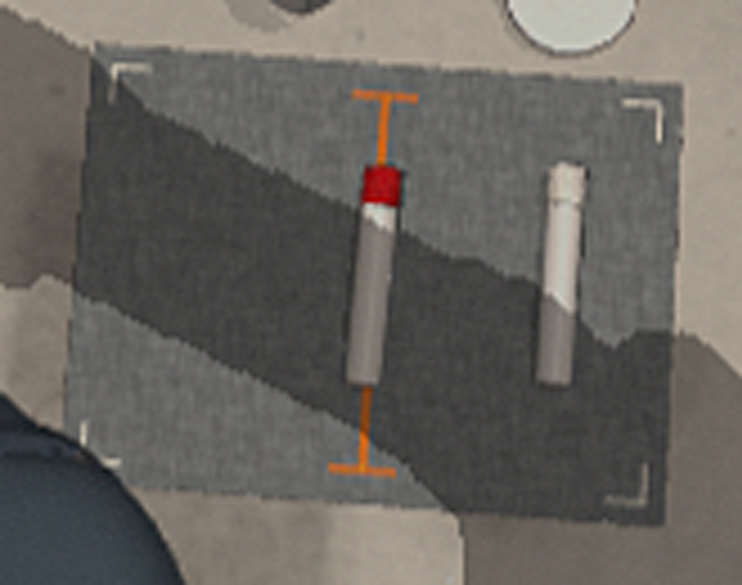

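View pics/s17.png

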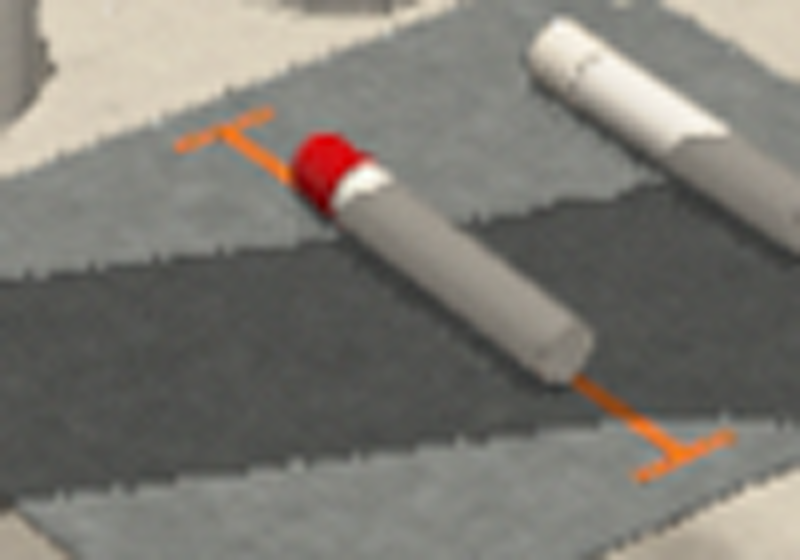

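```bash
python3 - <<'E'
from h import *
im,d=eyes.get_image("scene");M=masks(im)
l=np.array([[330+230/8,235+130/8],[330+682/8,235+455/8]]);L=cast("scene",l,.003)[:,:2];print(L.round(4),np.degrees(np.arctan2(L[0,1]-L[1,1],L[0,0]-L[1,0])))
k=np.polyfit(L[:,0],L[:,1],1)
F=cast("scene",[[330+565/8,235+353/8]],.0113)[0];r=comp(M["red"],(360,245,385,265));C=cast("scene",r.mean(0),.0125)[0]
for p in(F,C):print(p.round(4),"off",(p[1]-np.polyval(k,p[0])).round(4))
# same bias at start: cap centroid minus line
b=np.load("scene0.npz")["im"];r=comp(masks(b)["red"],(325,255,360,290));C=cast("scene",r.mean(0),.0125)[0];F=cast("scene",[[320+440/9,255+335/9]],.0113)[0]
for p in(F,C):print("start",p.round(4),"off",(p[1]-np.polyval(k,p[0])).round(4))
E
```

```text
[[ 6.156e-01 -1.580e-02]
 [ 4.484e-01 -2.000e-04]] -5.326547679338454
[ 4.857e-01 -1.000e-04  1.130e-02] off 0.0036
[ 0.5795 -0.0115  0.0125] off 0.0009
start [0.4934 0.0734 0.0113] off 0.0778
start [0.5872 0.0669 0.0125] off 0.0801
```

```bash
python3 -m crank '[{"delta_pos":[0,-50,0],"twist":-0.7},{"delta_pos":[0,-50,0],"twist":-0.7},{"delta_pos":[0,-50,0],"twist":-0.7},{"delta_pos":[0,-50,0],"twist":0},{"delta_pos":[0,-50,0],"twist":0}]'
python3 -m crank '[{"delta_pos":[0,-36,-20],"twist":0},{"delta_pos":[0,0,-20],"twist":0},{"delta_pos":[0,0,-20],"twist":0},{"delta_pos":[0,0,0],"twist":0},{"delta_pos":[0,0,0],"twist":0}]'
python3 -m crank '[{"delta_pos":[0,0,-5],"twist":0},{"delta_pos":[0,0,0],"twist":0},{"delta_pos":[0,0,0],"twist":0},{"delta_pos":[0,0,0],"twist":0},{"delta_pos":[0,0,0],"twist":0}]'
python3 -c "from h import *;tool()"
```

```text
t: 27.35
tool_pos: [0.5341, 0.0207, 0.0686]
tool_rot: [1.293, 1.152, -1.294]
force: [1.2, -0.1, -0.6]
width: 0.034
t: 27.85
tool_pos: [0.5344, -0.0121, 0.0087]
tool_rot: [1.292, 1.153, -1.293]
force: [-0.3, -0.6, 0.5]
width: 0.0342
t: 28.35
tool_pos: [0.5349, -0.0111, 0.0037]
tool_rot: [1.292, 1.154, -1.291]
force: [0.5, -0.3, -0.7]
width: 0.0341
t 28.35 tcp [534.9 -11.1   3.7] yaw of tool y -6.43 x-axis [ 0. -0. -1.] F [ 0.54 -0.32 -0.68] w 0.0341 q7 -0.52
```

```bash
python3 -m crank '[{"delta_pos":[0,0,-4],"twist":0},{"delta_pos":[0,0,-1.5],"twist":0},{"delta_pos":[0,0,-1],"twist":0},{"delta_pos":[0,0,0],"twist":0},{"delta_pos":[0,0,0],"twist":0}]'
python3 -m crank '[{"delta_pos":[-0.1,-1,0],"twist":0},{"delta_pos":[-0.1,-1,0],"twist":0},{"delta_pos":[-0.1,-1,0],"twist":0},{"delta_pos":[0,0,0],"twist":0},{"delta_pos":[0,0,0],"twist":0}]'
python3 -m crank '[{"delta_pos":[0,0,10],"twist":0},{"delta_pos":[0,0,30],"twist":0},{"delta_pos":[-4,50,40],"twist":0},{"delta_pos":[-4,50,0],"twist":0},{"delta_pos":[-4,50,0],"twist":0}]'
python3 -m crank '[{"delta_pos":[0,50,0],"twist":0},{"delta_pos":[0,50,0],"twist":0},{"delta_pos":[0,50,0],"twist":0},{"delta_pos":[0,0,0],"twist":0},{"delta_pos":[0,0,0],"twist":0}]'
python3 - <<'E'
from h import *
tool()
im,d=eyes.get_image("top");np.savez("top18.npz",im=im);topfit(im)
cv2.imwrite("pics/t18.png",im[:,:,::-1])
im0=np.load("top0.npz")["im"]
report("top",im0,(345,245,380,340),(312,258,340,318),(390,260,420,322))
im,d=eyes.get_image("scene");M=masks(im)
c=im[225:305,320:440];cv2.imwrite("pics/s18.png",cv2.resize(c[:,:,::-1],None,fx=6.6,fy=6.6,interpolation=cv2.INTER_CUBIC))
r=comp(M["red"],(360,245,390,265));print(cast("scene",r.mean(0),.0125)[0])
E
```

```text
t: 28.85
tool_pos: [0.5347, -0.0111, -0.0026]
tool_rot: [1.291, 1.154, -1.292]
force: [-2.2, 0.4, 9.2]
width: 0.0344
t: 29.35
tool_pos: [0.5343, -0.014, -0.0026]
tool_rot: [1.291, 1.154, -1.291]
force: [-2.9, 0.5, 9.0]
width: 0.0344
t: 29.85
tool_pos: [0.5243, 0.1255, 0.0697]
tool_rot: [1.295, 1.151, -1.291]
force: [1.5, 0.8, -0.7]
width: 0.0342
t: 30.35
tool_pos: [0.5226, 0.2761, 0.0683]
tool_rot: [1.289, 1.156, -1.289]
force: [0.2, 0.6, 0.1]
width: 0.0339
t 30.35 tcp [522.6 276.1  68.3] yaw of tool y -6.26 x-axis [-0.  0. -1.] F [0.25 0.64 0.08] w 0.0339 q7 -0.96
rows 44 42 tube ang -6.75 line -4.84
0.4899 tube y -0.0069 line -0.0080 off 0.0011
0.5375 tube y -0.0126 line -0.0120 off -0.0005
0.5851 tube y -0.0182 line -0.0161 off -0.0021
top line 221 px [353 250] [372 335] mid [ 0.5355 -0.0118] cen [ 0.5346 -0.0117] len 0.1734 wid 0.0288 ang -4.66
top red 285 px [320 263] [329 310] mid [0.5465 0.0664] cen [0.5482 0.0662] len 0.0964 wid 0.0153 ang -4.88
top white 265 px [400 267] [408 314] mid [ 0.5366 -0.095 ] cen [ 0.536 -0.095] len 0.0959 wid 0.0114 ang -6.04
[ 0.57903507 -0.0130373   0.0125    ]
```

View pics/t18.png

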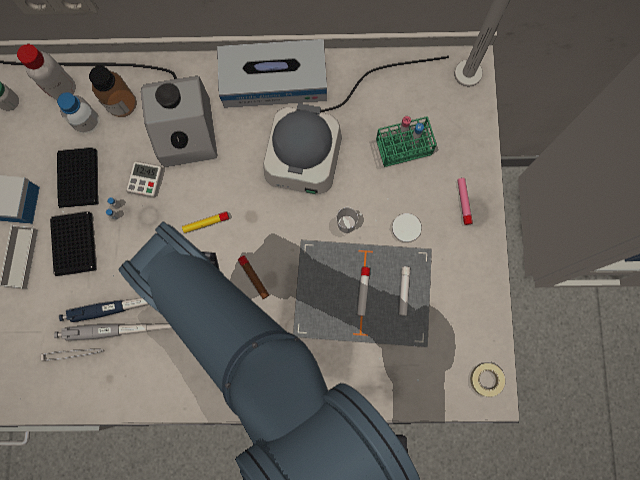

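View pics/s18.png

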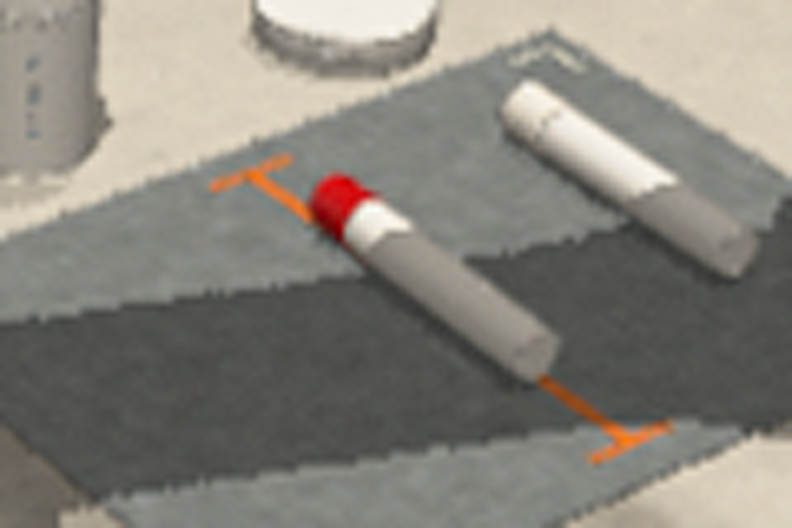

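```bash
python3 -c "
from station import order;print(order.job_done())"
```

```text
the job is handed in; nothing more can be done
None
```

The red-capped tube now lies at rest on the orange line, with the line coming out from under it at both foot and cap. I handed the job in at about 30.5 s of the 58 s allowed, and got no verdict back.

I took the tube on the mat at top-view pixel (325, 287). The brown (253, 277), yellow (206, 222) and pink (465, 200) look-alikes all lay off the mat. I pressed the two fingertips lightly on its top, about 4–9 N, and rolled it across in short sideways strokes. It was never gripped or lifted. The tube moved half as far as the fingers, and its red stripe came round, so it rolled rather than slid.

**Last checks:**
- **Position:** by the top camera the middle is within about 0.5 mm of the line, the foot about +1 mm and the cap about −2 mm. The scene camera puts the tube about 1.5 mm more to the +y side, which is within the 2 mm calibration.
- **Other things:** in the last pictures the white-capped tube, beaker, petri dish and look-alikes look where they were at the start. I judged this by eye, not by measuring. The arm stands well clear.

**What did not work:**
- **Remaining skew:** the tube sits about 2° off the line. It turned as it rolled, probably because the cap is wider than the body.
- **Attempts to straighten it:** I tried pushing from behind, then twisting with the fingers on the body and on the cap. None of these changed the heading. The push jammed at about 8 N, so I backed off.

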